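# Make up two extraction run kits

## Task

Make up the two run kits from the stock on the bench. Long narrow tray: lay the long well cartridge flat in the long bay and stand the tall slim bottle in the small bay. Short wide tray: set the white square tip box flat in the larger bay with the aluminium tube block resting flat, centred, on top of it, and stand the short squat bottle in the smaller bay; leave the big white jar and the pink rack where they are.

Things in the scene. Friction and masses are not known exactly. Their poses are not given: they have to be found in the camera images.
- tray_long: Long narrow grey plastic kit tray, 204 x 64 mm outside, two open bays in a row along its x. Long bay: 130 x 56 mm inside, centred at x = -33 mm, y = 0. Small bay: 62 x 56 mm inside, centred at x = +67 mm, y = 0. Top of floor at z = 4 mm; walls and divider 4 mm thick, tops at z = 15 mm. Fixed; origin under the middle at bench level, z up, x along its length towards the smaller bay.
- tray_short: Short wide grey plastic kit tray, 170 x 108 mm outside, two open bays in a row along its x. Larger bay: 90 mm (along x) x 100 mm inside, centred at x = -36 mm, y = 0. Smaller bay: 68 x 100 mm, centred at x = +47 mm, y = 0. Top of floor at z = 4 mm; walls and divider 4 mm thick, tops at z = 15 mm. Fixed; origin under the middle at bench level, z up, x along its length towards the smaller bay.
- cartridge_mid (a point): Centre of the well cartridge: a loose white plastic bar 110 mm long (x) x 24 mm wide (y) x 45 mm high (z), with a row of six round grey seals on top; lies on its base, about 60 g. The point is half-way up, 22.5 mm above its underside.
- bottle_tall_mid (a point): Centre of the tall slim bottle: loose, upright, white round body 34 mm across and 60 mm high, then a grey cap 25 mm across; 80 mm high in all, about 60 g. The point is half-way up, 40 mm above its underside; z up.
- bottle_squat_mid (a point): Centre of the short squat bottle: loose, upright, white round body 48 mm across and 34 mm high, then a grey cap 40 mm across from 40 to 50 mm; 50 mm high in all, about 70 g. The point is half-way up, 25 mm above its underside; z up.
- tip_box_mid (a point): Centre of the tip box: a loose closed white square plastic box 58 x 58 mm, 40 mm high, flat on top, with a thin grey line round its sides; about 90 g. The point is half-way up, 20 mm above its underside; x and y along its sides.
- tube_block_mid (a point): Centre of the tube block: a loose plain grey aluminium block 56 mm (x) x 36 mm (y), 32 mm high, with six dark tube holes in its top; about 160 g. The point is half-way up, 16 mm above its underside.
- jar_mid (a point): Centre of the big white screw-cap jar, a bystander to leave alone: 72 mm across its white ribbed cap, 54 mm high, loose, 300 g. The point is half-way up, 27 mm above its underside.
- rack_mid (a point): Centre of the pink tube rack, a bystander to leave alone: 70 mm (x) x 50 mm (y), 30 mm high, loose, 300 g. The point is half-way up, 15 mm above its underside.
Not all that is in view belongs to the job. What is shaped like the part that bears tip_box_mid but blue or turquoise is not meant.

How it is judged:
At the end, for the whole second after the job is handed in: Cartridge flat in the long bay and tall bottle standing in the small bay of the long tray; tip box flat in the larger bay and squat bottle standing in the smaller bay of the short tray; tube block flat on the box, centres within 15 mm. Heights within 4 mm, tilt under 7 deg, all still (x of cartridge_mid in the frame of tray_long between -0.053 and -0.013 m and y of cartridge_mid in the frame of tray_long between -0.02 and 0.02 m and z of cartridge_mid in the frame of tray_long between 0.0225 and 0.0305 m and angle between each of cartridge_mid, bottle_tall_mid, tip_box_mid, bottle_squat_mid, tube_block_mid's own z axis and vertical below 0.12 rad and x of bottle_tall_mid in the frame of tray_long between 0.047 and 0.087 m and y of bottle_tall_mid in the frame of tray_long between -0.02 and 0.02 m and z of bottle_tall_mid in the frame of tray_long between 0.04 and 0.048 m and x of tip_box_mid in the frame of tray_short between -0.06 and -0.012 m and y of tip_box_mid in the frame of tray_short between -0.024 and 0.024 m and z of tip_box_mid in the frame of tray_short between 0.02 and 0.028 m and x of bottle_squat_mid in the frame of tray_short between 0.017 and 0.077 m and y of bottle_squat_mid in the frame of tray_short between -0.03 and 0.03 m and z of bottle_squat_mid in the frame of tray_short between 0.025 and 0.033 m and horizontal distance between tube_block_mid and tip_box_mid below 0.015 m and z of tube_block_mid in the frame of tray_short between 0.056 and 0.064 m and linear speed of each of cartridge, bottle_tall, tip_box, bottle_squat, tube_block below 0.02 m/s); the robot touches nothing.
It fails at once if the big white jar is shifted by more than 20 mm (distance of jar_mid from where it was at the start of the episode above 0.02 m).
It fails at once if the pink rack is shifted by more than 20 mm (distance of rack_mid from where it was at the start of the episode above 0.02 m).
It also fails if it takes over 131 s, if anything falls off the work surface, if the arm or the gripper's body presses on something with over 40 N, if the wrist force passes 120 N, or if a joint passes its speed limit or range.

## Robot

A 6-joint arm with a two-finger parallel gripper is mounted at the origin on the work surface. World frame = base frame: x ahead of the robot, y to its left, z up, the work surface at z = 0. Lengths are in m, angles in rad, forces in N, time in s.
With the tool pointing down it reaches from about 0.35 to 0.875 m from the base axis. Payload 4.2 kg.
Tool frame: the origin (TCP) lies midway between the tips of the shut fingers; the grasp point (between the pads) lies 19 mm behind it (manip.tcp_to_grasp is the y of the grasp point in the tool frame, in m); y points along the fingers, z is the direction in which the jaws open and shut, and the axes are right-handed (so a half turn about y gives the same grasp; the last joint's range is limited). The gripper opens to 87 mm and grips with 3 to 60 N. Pads are 19 mm wide; open, the fingers measure 117 mm over their backs; the gripper's body (75 mm by 190 mm) begins 51 mm behind the grasp point.
Start: joints at [1.515, 0.385, 0.008, 0, -1.194, -0.259], TCP at [0.193, 0.594, 0.223] pointing down, gripper open.
Joint ranges: [-3.14, 3.14], [-1.21, 2.06], [-1.07, 1.41], [-3.16, 2.05], [-2.99, -0.16], [-3.1, 3.1]. Speed limits (rad/s): [2.79, 2.79, 3.14, 3.14, 3.14, 3.14].

## Interface

Orientations are given as a unit quaternion [w, x, y, z].
In Python, from cell import manip, imaging, hand_in gives the robot as it stands.
- The arm moves only by the tool arm_command, never from a script. Its argument "rows" is a list of rows, each a list of 7 numbers: the shift along the tool's x, y, z scaled (see below), then the turn, a rotation vector about the tool's x, y, z scaled (see below), then the closure, from -1 (fully open) to 1 (shut), so that 0 is half open. In form: [[dx, dy, dz, rx, ry, rz, fingers], ...]. A call has exactly 8 rows; each row shifts and turns the pose as measured when the row begins, along the tool's axes as they then stand; what a row does not reach is not made up. The controller multiplies each number of a shift by 2 cm and each number of a turn by 6 degrees. A row lasts 1/12 s, in which the tool goes at most 41.7 mm and 7.16 degrees, less where a joint would pass 70% of its speed; a pose out of reach is approached as far as the arm can. A call with a number of a shift or a turn outside -1 to 1 is refused whole. A call with a gripper value outside its range is refused whole. The fingers move at their own pace and stop on an object; "newtons" is the grip in N (left out, the last holds). Time passes only in rows, so rows that do not move let the fingers close, or fill a call up. It gives the time, the measured TCP pose, the force and the opening at its end, in the units of the state.
- manip.read_state(): the state, without advancing time (a new reading comes with each control period).
- imaging.grab_frame(name): name is "scene" or "side" or "wrist"; returns a dict with "image" (400x640x3 uint8, red, green, blue), "vfov" (degrees; the focal length in pixels is half the picture's height over the tangent of half this angle, whatever the lens; pixels are square), "cx", "cy" (the principal point, pixels), "R" (3x3) and "t" (3): a world point X has camera coordinates R X + t. Camera axes: x right, y down, z forward; pixel columns grow to the right and rows downward; lengths in m; the calibration is good to about 2 mm. A picture is of the moment at which its call begins. There is no depth.
- hand_in(): hands the job in, once; it reports no verdict.
The state is a dict: "time": time; "joint_pos": joint angles; "qvel": joint speeds; "joint_torque": joint torques, N m; "position": TCP position; "orientation": TCP orientation; "wrist_force": force on the tool from outside, world axes, zero at the start; "ft_torque": the same for the moment, N m; "grip_width": finger opening in m.
Only numpy, scipy, OpenCV 4.12 (cv2) and the standard library are available. Lean on these libraries where they do the work, as an engineer would, in place of code of your own. Each camera call takes 0.05 s, during which the arm holds its last target.

## Working session

There is one attempt and no reset: what is moved stays moved. The work goes in short steps, Python scripts to look and compute and a tool call to move; the robot and the scene stay as the last step left them, time stands still between calls to the robot, and variables do not carry over. Pictures are saved under pics/ and viewed, and the job is handed in when it is done.

Besides the shell and the picture viewer there is one more tool, called after "Request:" as name(argument=value, ...) on one line, values as JSON. arm_command: Moves the arm, as the interface text tells. Its arguments: {"type":"object","properties":{"rows":{"type":"array","items":{"type":"array","items":{"type":"number"}}},"newtons":{"type":"number"}},"required":["rows"]}

```bash
mkdir -p pics; ls; cat > h.py <<'E'
import numpy as np, cv2
from cell import manip, imaging
def grab(n):
    f=imaging.grab_frame(n); return f
def ray(f,u,v):
    fl=f['image'].shape[0]/2/np.tan(np.radians(f['vfov'])/2)
    R=np.array(f['R']);t=np.array(f['t'])
    d=R.T@np.array([(u-f['cx'])/fl,(v-f['cy'])/fl,1]); return -R.T@t,d
def plane(f,u,v,z):
    o,d=ray(f,u,v); return o+d*(z-o[2])/d[2]
def proj(f,X):
    fl=f['image'].shape[0]/2/np.tan(np.radians(f['vfov'])/2)
    c=np.array(f['R'])@np.array(X)+np.array(f['t']); return np.array([f['cx']+fl*c[0]/c[2],f['cy']+fl*c[1]/c[2]])
def save(f,n): cv2.imwrite('pics/'+n,cv2.cvtColor(f['image'],cv2.COLOR_RGB2BGR))
E
python3 - <<'E'
from h import *
import pickle
for n in ['scene','side','wrist']:
    f=grab(n); save(f,n+'0.png'); pickle.dump(f,open(n+'0.pkl','wb')); print(n,f['vfov'],f['cx'],f['cy'],np.round(-np.array(f['R']).T@f['t'],3))
print(manip.read_state(), manip.tcp_to_grasp)
E
```

```text
pics
scene 50.80269813055615 319.77800246833874 194.61486243979678 [1.27  0.744 0.729]
side 47.829760440570894 317.79540229211864 199.83816792545122 [ 0.322 -0.778  0.772]
wrist 66.4399921027166 317.9944234141785 202.61538074035997 [0.26  0.571 0.384]
{'time': 0.15, 'joint_pos': array([ 1.51462480e+00,  3.85402275e-01,  6.93798733e-03, -3.46973941e-04,
       -1.19402562e+00, -2.58601831e-01]), 'qvel': array([-0.00125803, -0.0020819 ,  0.00477294,  0.00109286, -0.00093608,
       -0.00013168]), 'joint_torque': array([ 4.32050902e-04, -3.91053021e+01,  1.87587494e+01,  4.22222838e+00,
        1.23726425e-02, -1.35922178e-04]), 'position': array([0.19334636, 0.59385679, 0.22169747]), 'orientation': array([ 0.11092788, -0.11082199, -0.69775255,  0.698967  ]), 'wrist_force': array([ 0.19158822,  0.15842258, -0.24930465]), 'ft_torque': array([ 0.00499754,  0.01397282, -0.05294459]), 'grip_width': 0.08722342796828876} -0.0187
```

View pics/scene0.png

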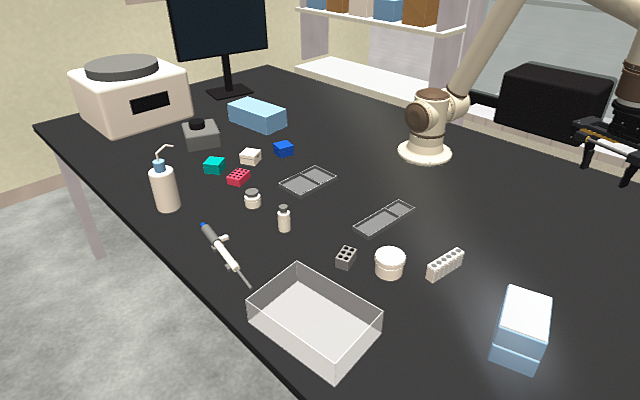

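View pics/side0.png

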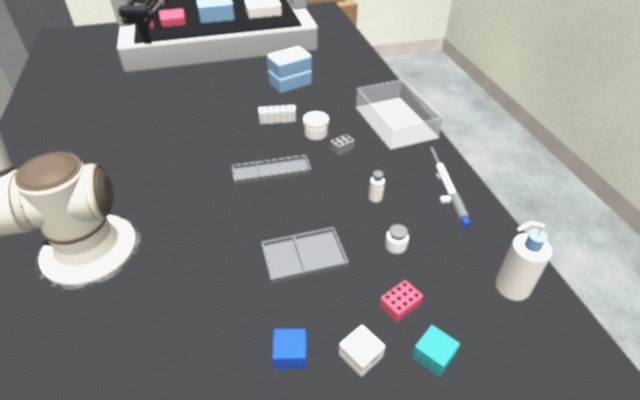

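View pics/wrist0.png

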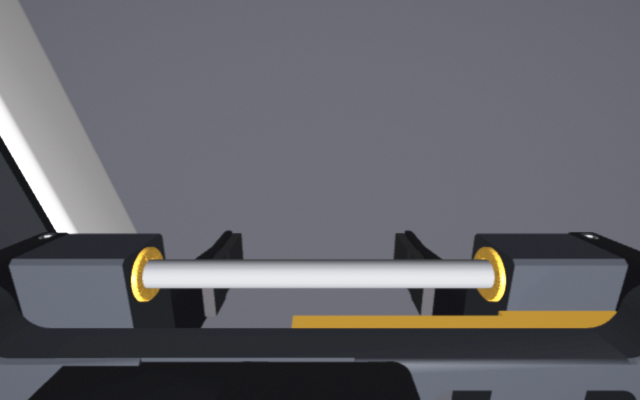

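The scene view shows the white box at (250,156), with the blue (284,149) and turquoise (214,165) look-alikes beside it. It also shows the rack (238,177), squat bottle (252,198), tall bottle (284,218), block (345,257), jar (390,263), cartridge (445,264) and the trays at (308,180) and (384,218). In the side view the white box is at (362,349), blue at (290,347) and turquoise at (437,348). I choose the white one and will check it in close crops.

```bash
python3 - <<'E'
import cv2
a=cv2.imread('pics/scene0.png');b=cv2.imread('pics/side0.png')
def crop(im,x,y,w,h,s,n): cv2.imwrite('pics/'+n,cv2.resize(im[y:y+h,x:x+w],None,fx=s,fy=s,interpolation=cv2.INTER_CUBIC))
crop(a,195,130,150,112,5,'c1.png')
crop(a,325,190,150,100,5,'c2.png')
crop(b,220,90,190,110,4,'c3.png')
crop(b,250,210,220,165,3.6,'c4.png')
E
```

```text
(no output)
```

View pics/c1.png

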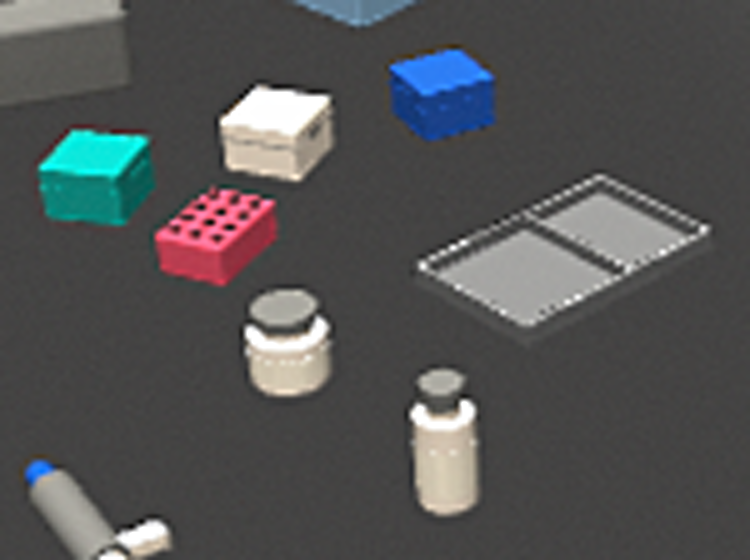

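View pics/c2.png

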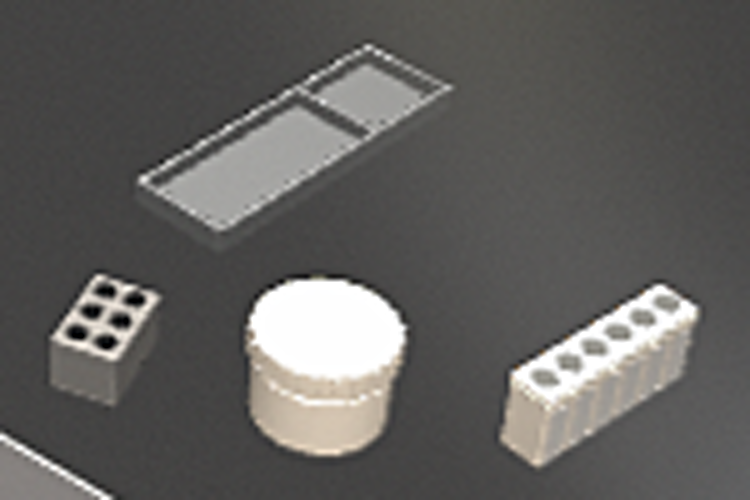

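View pics/c3.png

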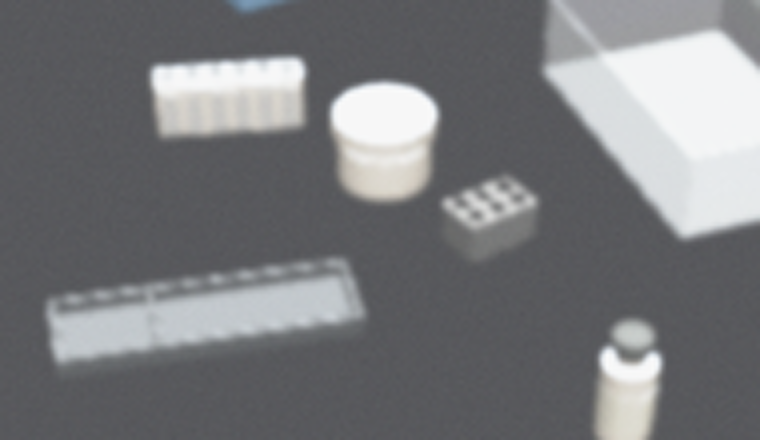

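View pics/c4.png

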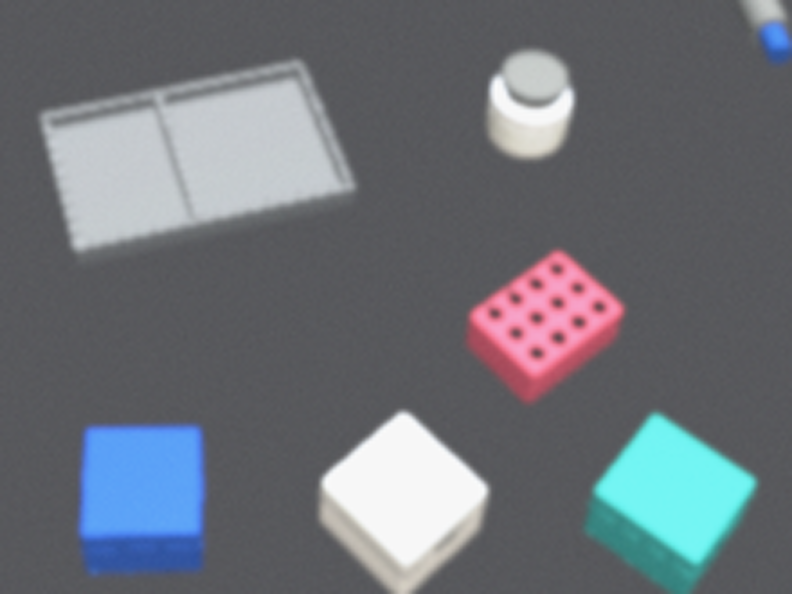

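```bash
cat > m.py <<'E'
from h import *
import pickle
S=pickle.load(open('scene0.pkl','rb'));D=pickle.load(open('side0.pkl','rb'))
def pts(f,ox,oy,s,P,z): return np.array([plane(f,(x+.5)/s-.5+ox,(y+.5)/s-.5+oy,z)[:2] for x,y in P])
c1=(S,195,130,5);c2=(S,325,190,5);c3=(D,220,90,4);c4=(D,250,210,3.6)
def quad(n,c,P,z):
    q=pts(*c,P,z); e=np.diff(np.vstack([q,q[:1]]),axis=0)
    print(n,'ctr',np.round(q.mean(0),4),'len',np.round(np.linalg.norm(e,axis=1),4),'ang',np.round(np.degrees(np.arctan2(e[:,1],e[:,0]))%180,1))
quad('short S',c1,[(420,267),(527,325),(710,230),(600,177)],.015)
quad('short D',c4,[(42,115),(303,62),(353,187),(78,252)],.015)
quad('long S',c2,[(140,182),(222,230),(450,87),(370,45)],.015)
quad('long D',c3,[(50,300),(347,262),(362,318),(57,362)],.015)
quad('block S',c2,[(97,273),(160,295),(115,355),(52,335)],.032)
quad('block D',c3,[(443,206),(512,178),(537,203),(473,232)],.032)
quad('cart S',c2,[(513,373),(660,284),(698,308),(548,392)],.045)
quad('cart D',c3,[(152,68),(303,60),(305,77),(155,85)],.045)
quad('tip S',c1,[(262,87),(332,97),(298,150),(222,127)],.04)
quad('tip D',c4,[(403,412),(488,490),(404,572),(320,488)],.04)
quad('rack S',c1,[(213,187),(275,202),(225,250),(157,235)],.03)
quad('rack D',c4,[(558,252),(622,310),(535,375),(470,312)],.03)
for n,a,pa,b,pb,z in [('squat',c1,(285,308),c4,(535,76),.05),('tall',c1,(440,382),c3,(633,334),.08),('jar',c2,(327,320),c3,(384,115),.054)]:
    print(n,pts(*a,[pa],z).round(4),pts(*b,[pb],z).round(4))
E
python3 m.py
```

```text
short S ctr [ 0.4652 -0.1407] len [0.1008 0.1653 0.1048 0.1666] ang [91.6  0.1 90.8  1.5]
short D ctr [ 0.4614 -0.149 ] len [0.1696 0.106  0.1673 0.109 ] ang [ 0.6 89.8  1.7 91.1]
long S ctr [0.45   0.1677] len [0.0599 0.2007 0.0609 0.2032] ang [ 89.6 177.8  87.2 178.1]
long D ctr [0.4467 0.159 ] len [0.2027 0.0618 0.2012 0.0652] ang [177.   85.3 178.   86.8]
block S ctr [0.6611 0.2096] len [0.0357 0.0515 0.0338 0.0536] ang [106.2  16.2 109.6  18.3]
block D ctr [0.6585 0.2019] len [0.0604 0.0343 0.0572 0.0363] ang [ 19.4 102.9  21.6 108.4]
cart S ctr [0.5135 0.4022] len [0.1087 0.0229 0.1057 0.0189] ang [172.1  82.4 169.8  91.6]
cart D ctr [0.5115 0.3976] len [0.1145 0.0243 0.1123 0.0243] ang [171.   80.6 170.9  85.8]
tip S ctr [ 0.5128 -0.389 ] len [0.0556 0.0818 0.0677 0.0653] ang [118.2  35.7 104.8  28.6]
tip D ctr [ 0.5042 -0.4063] len [0.058  0.0611 0.0576 0.0609] ang [116.8  28.6 116.5  29. ]
rack S ctr [ 0.6198 -0.3132] len [0.0498 0.0667 0.0515 0.0691] ang [110.6  24.9 113.3  23.4]
rack D ctr [ 0.6165 -0.3214] len [0.0488 0.0669 0.0498 0.0672] ang [112.1  22.8 112.4  21.9]
squat [[ 0.6727 -0.1649]] [[ 0.6683 -0.1734]]
tall [[ 0.6843 -0.0045]] [[ 0.6793 -0.0099]]
jar [[0.6078 0.3047]] [[0.6062 0.2978]]
```

```bash
python3 - <<'E'
from m import *
print(proj(S,[0,0,0]),proj(D,[0,0,0]),proj(S,[.193,.594,.222]),proj(D,[.193,.594,.222]))
for n,f,x,y,w,h,s in [('s',S,390,80,80,90,8),('d',D,30,130,115,155,5)]:
    im=cv2.cvtColor(f['image'],cv2.COLOR_RGB2BGR)
    for k in range(72):
        u=proj(f,[.095*np.cos(k/36*np.pi),.095*np.sin(k/36*np.pi),0]); 
        if 0<=u[0]<640 and 0<=u[1]<400: im[int(round(u[1])),int(round(u[0]))]=(0,0,255)
    cv2.imwrite(f'pics/base_{n}.png',cv2.resize(im[y:y+h,x:x+w],None,fx=s,fy=s,interpolation=cv2.INTER_NEAREST))
E
```

```text
short S ctr [ 0.4652 -0.1407] len [0.1008 0.1653 0.1048 0.1666] ang [91.6  0.1 90.8  1.5]
short D ctr [ 0.4614 -0.149 ] len [0.1696 0.106  0.1673 0.109 ] ang [ 0.6 89.8  1.7 91.1]
long S ctr [0.45   0.1677] len [0.0599 0.2007 0.0609 0.2032] ang [ 89.6 177.8  87.2 178.1]
long D ctr [0.4467 0.159 ] len [0.2027 0.0618 0.2012 0.0652] ang [177.   85.3 178.   86.8]
block S ctr [0.6611 0.2096] len [0.0357 0.0515 0.0338 0.0536] ang [106.2  16.2 109.6  18.3]
block D ctr [0.6585 0.2019] len [0.0604 0.0343 0.0572 0.0363] ang [ 19.4 102.9  21.6 108.4]
cart S ctr [0.5135 0.4022] len [0.1087 0.0229 0.1057 0.0189] ang [172.1  82.4 169.8  91.6]
cart D ctr [0.5115 0.3976] len [0.1145 0.0243 0.1123 0.0243] ang [171.   80.6 170.9  85.8]
tip S ctr [ 0.5128 -0.389 ] len [0.0556 0.0818 0.0677 0.0653] ang [118.2  35.7 104.8  28.6]
tip D ctr [ 0.5042 -0.4063] len [0.058  0.0611 0.0576 0.0609] ang [116.8  28.6 116.5  29. ]
rack S ctr [ 0.6198 -0.3132] len [0.0498 0.0667 0.0515 0.0691] ang [110.6  24.9 113.3  23.4]
rack D ctr [ 0.6165 -0.3214] len [0.0488 0.0669 0.0498 0.0672] ang [112.1  22.8 112.4  21.9]
squat [[ 0.6727 -0.1649]] [[ 0.6683 -0.1734]]
tall [[ 0.6843 -0.0045]] [[ 0.6793 -0.0099]]
jar [[0.6078 0.3047]] [[0.6062 0.2978]]
[423.70292287 151.32901112] [ 89.05283921 247.27818218] [602.23375002 175.18518335] [153.07567889  35.23092891]
```

View pics/base_s.png

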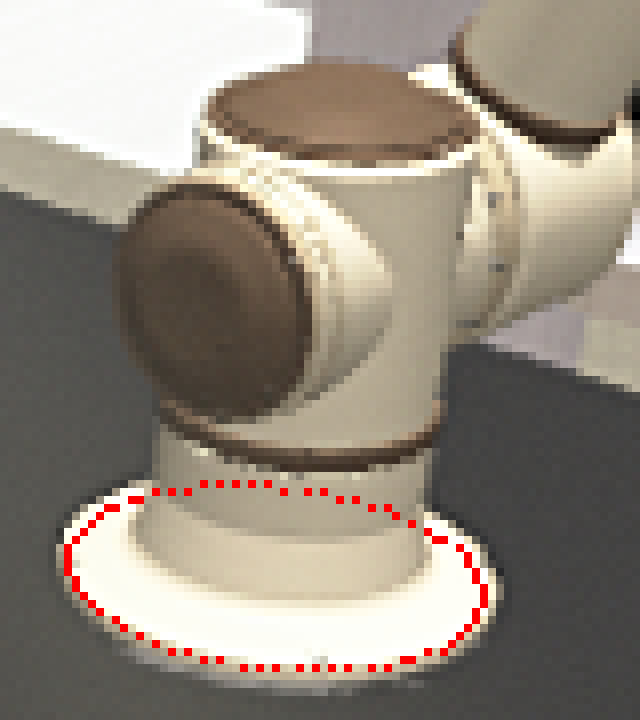

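View pics/base_d.png

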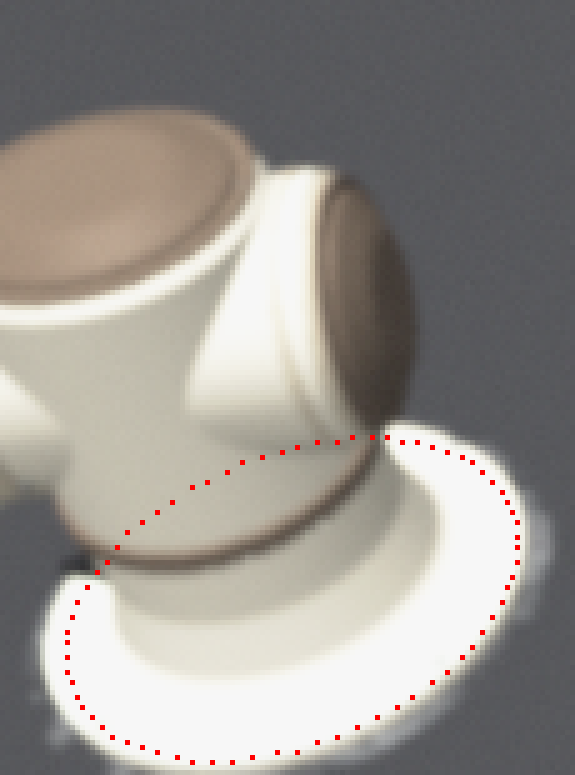

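```bash
cat > go.py <<'E'
import sys
from h import *
from scipy.spatial.transform import Rotation as Ro
s=manip.read_state(); q=s['orientation']; R=Ro.from_quat([q[1],q[2],q[3],q[0]]).as_matrix()
ja=np.degrees(np.arctan2(R[1,2],R[0,2]))
print('t',round(s['time'],2),'pos',np.round(s['position'],4),'jaw',round(ja,1),'down',np.round(R[:,1],3),'w',round(s['grip_width'],4),'F',np.round(s['wrist_force'],1),'j1,j6',np.round(s['joint_pos'][[0,5]],2))
if len(sys.argv)>4:
    T=np.array(list(map(float,sys.argv[1:4]))); g=float(sys.argv[4])
    dy=(g-ja+90)%180-90   # world yaw change, mod half turn
    # tool y points down: world yaw +a = -a about tool y
    tilt=Ro.from_matrix(R); 
    z=np.array([np.cos(np.radians(ja+dy)),np.sin(np.radians(ja+dy)),0]); y=np.array([0,0,-1.]); x=np.cross(y,z)
    G=np.column_stack([x,y,z]); rv=np.degrees(Ro.from_matrix(R.T@G).as_rotvec())/6
    d=T-s['position']
    print('world d',np.round(d,4),'units now-frame',np.round(R.T@d/.02,2),'final-frame',np.round(G.T@d/.02,2),'turn units',np.round(rv,2))
E
python3 go.py .5125 .40 .12 81
python3 - <<'E'
from m import *
E
python3 - <<'E' | tail -3
from m import *
quad('turq',c4,[(655,412),(755,484),(690,565),(595,490)],.04)
quad('blue',c4,[(86,427),(203,427),(203,537),(81,537)],.04)
E
```

```text
t 0.15 pos [0.1933 0.5939 0.2217] jaw -108.0 down [-0.    -0.002 -1.   ] w 0.0872 F [ 0.2  0.2 -0.2] j1,j6 [ 1.51 -0.26]
world d [ 0.3192 -0.1939 -0.1017] units now-frame [-18.17   5.09   4.27] final-frame [-17.28   5.08   7.08] turn units [-0.02 -1.51  0.  ]
short S ctr [ 0.4652 -0.1407] len [0.1008 0.1653 0.1048 0.1666] ang [91.6  0.1 90.8  1.5]
short D ctr [ 0.4614 -0.149 ] len [0.1696 0.106  0.1673 0.109 ] ang [ 0.6 89.8  1.7 91.1]
long S ctr [0.45   0.1677] len [0.0599 0.2007 0.0609 0.2032] ang [ 89.6 177.8  87.2 178.1]
long D ctr [0.4467 0.159 ] len [0.2027 0.0618 0.2012 0.0652] ang [177.   85.3 178.   86.8]
block S ctr [0.6611 0.2096] len [0.0357 0.0515 0.0338 0.0536] ang [106.2  16.2 109.6  18.3]
block D ctr [0.6585 0.2019] len [0.0604 0.0343 0.0572 0.0363] ang [ 19.4 102.9  21.6 108.4]
cart S ctr [0.5135 0.4022] len [0.1087 0.0229 0.1057 0.0189] ang [172.1  82.4 169.8  91.6]
cart D ctr [0.5115 0.3976] len [0.1145 0.0243 0.1123 0.0243] ang [171.   80.6 170.9  85.8]
tip S ctr [ 0.5128 -0.389 ] len [0.0556 0.0818 0.0677 0.0653] ang [118.2  35.7 104.8  28.6]
tip D ctr [ 0.5042 -0.4063] len [0.058  0.0611 0.0576 0.0609] ang [116.8  28.6 116.5  29. ]
rack S ctr [ 0.6198 -0.3132] len [0.0498 0.0667 0.0515 0.0691] ang [110.6  24.9 113.3  23.4]
rack D ctr [ 0.6165 -0.3214] len [0.0488 0.0669 0.0498 0.0672] ang [112.1  22.8 112.4  21.9]
squat [[ 0.6727 -0.1649]] [[ 0.6683 -0.1734]]
tall [[ 0.6843 -0.0045]] [[ 0.6793 -0.0099]]
jar [[0.6078 0.3047]] [[0.6062 0.2978]]
jar [[0.6078 0.3047]] [[0.6062 0.2978]]
turq ctr [ 0.6329 -0.4392] len [0.058  0.0582 0.0548 0.0573] ang [121.3  31.  120.2  34.2]
blue ctr [ 0.3816 -0.369 ] len [0.0592 0.0592 0.0585 0.0592] ang [165.1  76.1 165.1  76.8]
```

Request:
arm_command(rows=[[-0.9,0,0,0,-0.8,0,-1],[-1,0,0.4,0,-0.8,0,-1],[-1,0,0.4,0,0,0,-1],[-1,0,0.4,0,0,0,-1],[-1,0,0.4,0,0,0,-1],[-1,0,0.4,0,0,0,-1],[-1,0,0.4,0,0,0,-1],[-1,0,0.4,0,0,0,-1]], newtons=15)

```text
time: 0.82
position: [0.3415, 0.5096, 0.2177]
orientation: [0.047, -0.045, -0.703, 0.708]
wrist_force: [0.4, -0.5, 0.2]
grip_width: 0.0873
```

```bash
python3 go.py .5125 .40 .12 81; python3 -c "
from m import *
print(plane(D,270,88,0),plane(D,310,84,0))"|tail -1
```

```text
t 0.82 pos [0.3415 0.5096 0.2177] jaw -97.5 down [-0.004 -0.008 -1.   ] w 0.0873 F [ 0.4 -0.5  0.2] j1,j6 [1.24 0.2 ]
world d [ 0.171  -0.1096 -0.0977] units now-frame [-9.2   4.89  4.28] final-frame [-9.3   4.88  4.07] turn units [-0.08  0.25  0.02]
[0.5252127  0.60022819 0.        ] [0.66394815 0.59220064 0.        ]
```

Request:
arm_command(rows=[[-1,0.2,0.4,0,0.2,0,-1],[-1,0.4,0.4,0,0,0,-1],[-1,0.4,0.45,0,0,0,-1],[-1,0.4,0.45,0,0,0,-1],[-1,0.4,0.45,0,0,0,-1],[-1,0.4,0.45,0,0,0,-1],[-1,0.4,0.45,0,0,0,-1],[-1,0.4,0.45,0,0,0,-1]])

```text
time: 1.48
position: [0.4956, 0.4108, 0.1548]
orientation: [0.055, -0.052, -0.702, 0.708]
wrist_force: [0.2, 0.4, -0.3]
grip_width: 0.0869
```

```bash
python3 go.py .5125 .40 .12 81
```

```text
t 1.48 pos [0.4956 0.4108 0.1548] jaw -98.7 down [-0.005 -0.007 -1.   ] w 0.0869 F [ 0.2  0.4 -0.3] j1,j6 [0.94 0.48]
world d [ 0.0169 -0.0108 -0.0348] units now-frame [-0.92  1.74  0.39] final-frame [-0.92  1.74  0.4 ] turn units [-0.08  0.05  0.03]
```

Request:
arm_command(rows=[[-0.9,0.5,0.4,-0.08,0.05,0,-1],[0,0.7,0,0,0,0,-1],[0,0.7,0,0,0,0,-1],[0,0.7,0,0,0,0,-1],[0,0.7,0,0,0,0,-1],[0,0,0,0,0,0,-1],[0,0,0,0,0,0,-1],[0,0,0,0,0,0,-1]])

```text
time: 2.15
position: [0.5157, 0.393, 0.0808]
orientation: [0.062, -0.056, -0.702, 0.707]
wrist_force: [-0.3, 0.2, 1.0]
grip_width: 0.087
```

```bash
python3 go.py .5125 .40 .014 81; python3 - <<'E'
from h import *
import pickle
fs={n:grab(n) for n in ['wrist','scene','side']}; pickle.dump(fs,open('f1.pkl','wb'))
p=manip.read_state()['position']
for n,f in fs.items(): print(n,proj(f,p))
w=cv2.cvtColor(fs['wrist']['image'],cv2.COLOR_RGB2BGR); cv2.imwrite('pics/w1.png',w)
a=[]
for n in ['scene','side']:
    im=cv2.cvtColor(fs[n]['image'],cv2.COLOR_RGB2BGR); u=proj(fs[n],p).astype(int)
    c=cv2.resize(im[max(u[1]-45,0):u[1]+45,u[0]-45:u[0]+45],(400,400),interpolation=cv2.INTER_CUBIC); a.append(c)
cv2.imwrite('pics/t1.png',np.hstack(a))
E
```

```text
t 2.15 pos [0.5157 0.393  0.0808] jaw -99.6 down [-0.009 -0.006 -1.   ] w 0.087 F [-0.3  0.2  1. ] j1,j6 [0.9  0.51]
world d [-0.0032  0.007  -0.0668] units now-frame [ 0.19  3.34 -0.34] final-frame [ 0.22  3.34 -0.32] turn units [-0.07 -0.09  0.08]
wrist [314.79351118 247.21791398]
scene [444.5780681  244.32164174]
side [277.96074741  97.3694514 ]
```

View pics/w1.png

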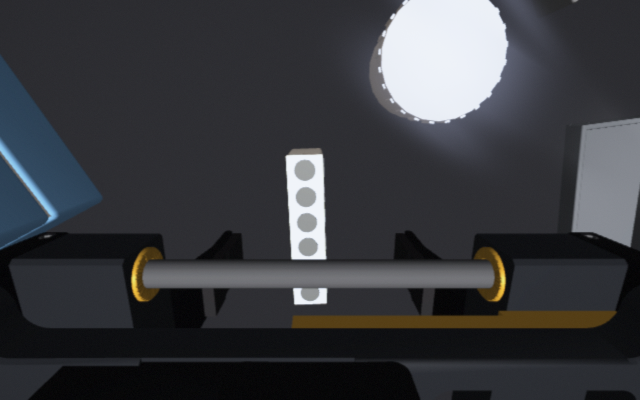

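View pics/t1.png

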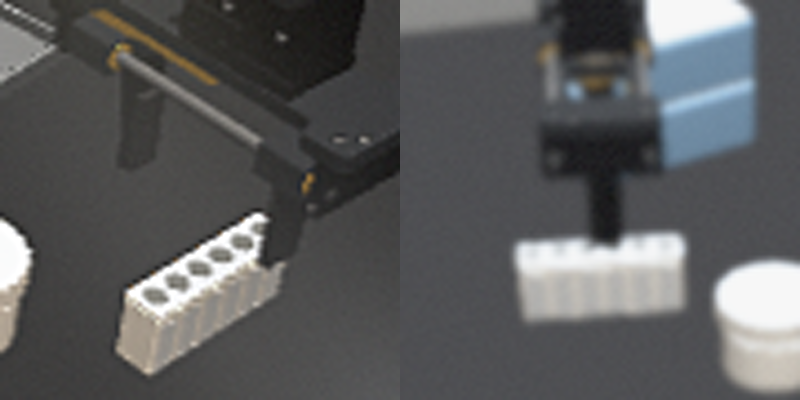

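The wrist view shows the cartridge top running from (304,152) to (310,303), between the fingers and about 10 px left of centre. I'll work out its position from this view.

```bash
python3 - <<'E'
import pickle
from h import *
f=pickle.load(open('f1.pkl','rb'))['wrist']
P=[(287,154),(323,152),(327,302),(294,304)]
q=np.array([plane(f,u,v,.045)[:2] for u,v in P]);print(q.round(4),q.mean(0).round(4)); e=np.diff(q,axis=0);print(np.linalg.norm(e,axis=1),np.degrees(np.arctan2(e[:,1],e[:,0])))
h=cv2.cvtColor(f['image'],cv2.COLOR_RGB2HSV)
c=[plane(f,u,v,.054)[:2] for u,v in [(443,57)]];print('jar',c)
E
```

```text
[[0.5672 0.4032]
 [0.5646 0.3801]
 [0.4554 0.395 ]
 [0.458  0.4193]] [0.5113 0.3994]
[0.02322053 0.11020053 0.02449382] [-96.44476688 172.23517011  84.12550454]
jar [array([0.60715485, 0.30413901])]
```

Request:
arm_command(rows=[[0.2,0.1,-0.3,-0.07,-0.2,0.08,-1],[0,0.7,0,0,0,0,-1],[0,0.7,0,0,0,0,-1],[0,0.7,0,0,0,0,-1],[0,0.7,0,0,0,0,-1],[0,0.3,0,0,0,0,-1],[0,0,0,0,0,0,-1],[0,0,0,0,0,0,-1]])

```text
time: 2.97
position: [0.5148, 0.408, 0.0228]
orientation: [-0.043, 0.052, 0.711, -0.7]
wrist_force: [0.5, 0.5, 0.2]
grip_width: 0.0872
```

```bash
python3 go.py .5115 .3995 .014 82
```

```text
t 2.97 pos [0.5148 0.408  0.0228] jaw -97.7 down [ 0.015  0.016 -1.   ] w 0.0872 F [0.5 0.5 0.2] j1,j6 [0.92 0.52]
world d [-0.0033 -0.0085 -0.0088] units now-frame [0.11 0.43 0.45] final-frame [0.1  0.44 0.44] turn units [ 0.17  0.05 -0.12]
```

Request:
arm_command(rows=[[0.1,0.2,0.4,0.17,0,-0.12,-1],[0,0.2,0,0,0,0,-1],[0,0,0,0,0,0,-1],[0,0,0,0,0,0,1],[0,0,0,0,0,0,1],[0,0,0,0,0,0,1],[0,0,0,0,0,0,1],[0,0,0,0,0,0,1]])

```text
time: 3.63
position: [0.5131, 0.4017, 0.0181]
orientation: [-0.046, 0.048, 0.707, -0.704]
wrist_force: [-0.0, 0.2, 0.0]
grip_width: 0.0613
```

```bash
python3 go.py .5115 .3995 .014 82
```

```text
t 3.63 pos [0.5131 0.4017 0.0181] jaw -97.6 down [ 0.004  0.003 -1.   ] w 0.0613 F [-0.   0.2  0. ] j1,j6 [0.91 0.52]
world d [-0.0016 -0.0022 -0.0041] units now-frame [0.07 0.2  0.12] final-frame [0.07 0.2  0.12] turn units [ 0.04  0.06 -0.03]
```

Request:
arm_command(rows=[[0,0.15,0.1,0,0,0,1],[0,0,0,0,0,0,1],[0,0,0,0,0,0,1],[0,0,0,0,0,0,1],[0,0,0,0,0,0,1],[0,0,0,0,0,0,1],[0,0,0,0,0,0,1],[0,0,0,0,0,0,1]])

```text
time: 4.3
position: [0.5129, 0.3995, 0.0148]
orientation: [-0.046, 0.048, 0.707, -0.704]
wrist_force: [-0.2, -0.2, -0.9]
grip_width: 0.0243
```

```bash
python3 go.py .4814 .1621 .12 87.7
```

```text
t 4.3 pos [0.5129 0.3995 0.0148] jaw -97.6 down [ 0.004  0.003 -1.   ] w 0.0243 F [-0.2 -0.2 -0.9] j1,j6 [0.91 0.53]
world d [-0.0315 -0.2374  0.1052] units now-frame [-0.04 -5.31 11.95] final-frame [ 1.1  -5.26 11.92] turn units [ 0.04 -0.89 -0.03]
```

Request:
arm_command(rows=[[0,-0.9,0,0,0,0,1],[0,-1,0,0,0,0,1],[0,-1,0.3,0,-0.3,0,1],[0.1,-1,0.8,0,-0.3,0,1],[0.2,-0.5,1,0,-0.3,0,1],[0.2,0,1,0,0,0,1],[0.2,0,1,0,0,0,1],[0.2,0,1,0,0,0,1]])

```text
time: 4.97
position: [0.4881, 0.298, 0.1045]
orientation: [-0.01, 0.012, 0.708, -0.706]
wrist_force: [-0.1, 0.5, 0.2]
grip_width: 0.0237
```

```bash
python3 go.py .4824 .1621 .06 87.7
```

```text
t 4.97 pos [0.4881 0.298  0.1045] jaw -91.7 down [ 0.003  0.002 -1.   ] w 0.0237 F [-0.1  0.5  0.2] j1,j6 [0.83 0.71]
world d [-0.0057 -0.1359 -0.0445] units now-frame [0.08 2.21 6.81] final-frame [0.01 2.23 6.8 ] turn units [ 0.02  0.09 -0.03]
```

Request:
arm_command(rows=[[0,0,1,0,0.1,0,1],[0,0,1,0,0,0,1],[0,0.2,1,0,0,0,1],[0,0.4,1,0,0,0,1],[0,0.4,1,0,0,0,1],[0,0.4,0.9,0,0,0,1],[0,0.3,0.4,0,0,0,1],[0,0,0,0,0,0,1]])

```text
time: 5.63
position: [0.4801, 0.1632, 0.0705]
orientation: [-0.014, 0.017, 0.708, -0.705]
wrist_force: [-0.5, -0.5, -0.6]
grip_width: 0.0237
```

```bash
python3 go.py .4824 .1621 .019 87.7; python3 - <<'E'
from h import *
import pickle
f=grab('wrist'); pickle.dump(f,open('f2.pkl','wb')); save(f,'w2.png')
E
```

```text
t 5.63 pos [0.4801 0.1632 0.0705] jaw -92.5 down [ 0.004  0.004 -1.   ] w 0.0237 F [-0.5 -0.5 -0.6] j1,j6 [0.65 0.88]
world d [ 0.0023 -0.0011 -0.0515] units now-frame [-0.11  2.57  0.06] final-frame [-0.12  2.57  0.05] turn units [ 0.04 -0.03 -0.03]
```

View pics/w2.png

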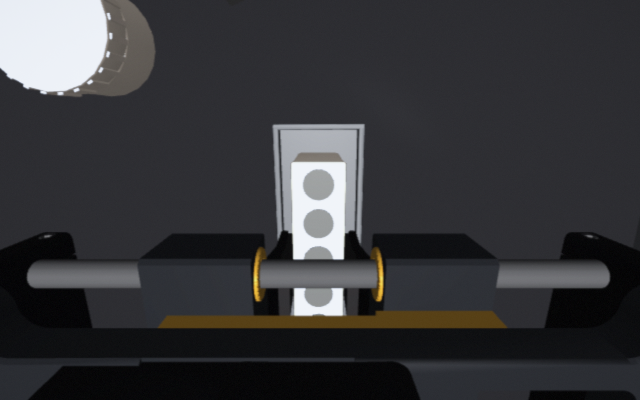

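The wrist view shows the cartridge over the long bay, with the tray's far rim corners at (274,126) and (363,126).

```bash
python3 - <<'E'
from h import *
import pickle
f=pickle.load(open('f2.pkl','rb'))
a=plane(f,274,126,.015);b=plane(f,363.5,126,.015);print(a,b,np.linalg.norm(a-b))
m=(a+b)[:2]/2; n=(b-a)[:2];n/=np.linalg.norm(n); d=np.array([n[1],-n[0]]); d=d if d[0]<0 else -d
print('dir',d,'ctr',m+.102*d,'long bay',m+.069*d,'small',m+.169*d)
# cart far top edge, height: TCP .0705-.0148+.045
z=.0705-.0148+.045
print(plane(f,318.5,162,z))
E
```

```text
[0.54789309 0.19007031 0.015     ] [0.54519462 0.12798187 0.015     ] 0.062147048613819054
dir [-0.99905687  0.04342074] ctr [0.44464006 0.16345501] long bay [0.47760893 0.16202212] small [0.37770325 0.16636419]
[0.53250407 0.15953969 0.1007    ]
```

Request:
arm_command(rows=[[0,0.5,0,0,0,0,1],[0,0.6,0,0,0,0,1],[0,0.5,0,0,0,0,1],[0,0.4,0,0,0,0,1],[0,0.2,0,0,0,0,1],[0,0.2,0,0,0,0,1],[0,0.1,0,0,0,0,1],[0,0,0,0,0,0,1]])

```text
time: 6.35
position: [0.4852, 0.172, 0.019]
orientation: [-0.008, 0.017, 0.71, -0.704]
wrist_force: [-0.5, -1.1, 2.3]
grip_width: 0.024
```

```bash
python3 go.py .480 .1621 .019 87.7
```

```text
t 6.35 pos [0.4852 0.172  0.019 ] jaw -92.0 down [ 0.012  0.009 -1.   ] w 0.024 F [-0.5 -1.1  2.3] j1,j6 [0.66 0.88]
world d [-0.0052 -0.0099  0.    ] units now-frame [ 0.24 -0.01  0.5 ] final-frame [ 0.24 -0.    0.5 ] turn units [ 0.09  0.05 -0.12]
```

Request:
arm_command(rows=[[0.15,0,0.4,0.09,0,-0.12,1],[0,0,0,0,0,0,1],[0,0,0,0,0,0,1],[0,0,0,0,0,0,-0.2],[0,0,0,0,0,0,-0.2],[0,0,0,0,0,0,-0.2],[0,0,0,0,0,0,-0.2],[0,0,0,0,0,0,-0.2]])

```text
time: 7.02
position: [0.4831, 0.1642, 0.0209]
orientation: [-0.012, 0.013, 0.708, -0.706]
wrist_force: [0.7, -0.1, -0.6]
grip_width: 0.048
```

```bash
python3 go.py .682 -.007 .13 90
```

```text
t 7.02 pos [0.4831 0.1642 0.0209] jaw -92.0 down [ 0.003  0.003 -1.   ] w 0.048 F [ 0.7 -0.1 -0.6] j1,j6 [0.65 0.89]
world d [ 0.1989 -0.1712  0.1091] units now-frame [-10.26  -5.45   8.19] final-frame [-9.95 -5.46  8.56] turn units [ 0.02 -0.34 -0.02]
```

Request:
arm_command(rows=[[0,-1,0,0,0,0,-0.5],[0,-1,0,0,0,0,-1],[0,-1,0,0,0,0,-1],[0,-1,0,0,0,0,-1],[-1,-1,0.85,0,0,0,-1],[-1,-0.4,0.85,0,0,0,-1],[-1,0,0.85,0,0,0,-1],[-1,0,0.85,0,0,0,-1]])

```text
time: 7.68
position: [0.5598, 0.0933, 0.1348]
orientation: [-0.009, 0.01, 0.707, -0.707]
wrist_force: [-0.2, 0.3, -0.3]
grip_width: 0.0861
```

```bash
python3 go.py .682 -.007 .13 90
```

```text
t 7.68 pos [0.5598 0.0933 0.1348] jaw -91.5 down [ 0.002  0.001 -1.   ] w 0.0861 F [-0.2  0.3 -0.3] j1,j6 [0.45 1.09]
world d [ 0.1222 -0.1003 -0.0048] units now-frame [-6.24  0.25  4.85] final-frame [-6.11  0.24  5.02] turn units [ 0.01 -0.26 -0.01]
```

Request:
arm_command(rows=[[-1,0,0.8,0,0,0,-1],[-1,0,0.8,0,0,0,-1],[-1,0,0.8,0,0,0,-1],[-1,0,0.8,0,0,0,-1],[-1,0,0.8,0,0,0,-1],[-0.7,0,0.5,0,0,0,-1],[0,0,0,0,0,0,-1],[0,0,0,0,0,0,-1]])

```text
time: 8.35
position: [0.679, -0.0087, 0.1343]
orientation: [-0.01, 0.012, 0.707, -0.707]
wrist_force: [-1.7, -0.0, 0.6]
grip_width: 0.087
```

```bash
python3 go.py .682 -.007 .02 90; python3 - <<'E'
from h import *
import pickle
f=grab('wrist'); pickle.dump(f,open('f3.pkl','wb')); save(f,'w3.png')
f=grab('scene'); cv2.imwrite('pics/s3.png',cv2.resize(cv2.cvtColor(f['image'],cv2.COLOR_RGB2BGR)[150:300,200:420],None,fx=3,fy=3))
E
```

```text
t 8.35 pos [ 0.679  -0.0087  0.1343] jaw -91.8 down [ 0.003  0.001 -1.   ] w 0.087 F [-1.7 -0.   0.6] j1,j6 [0.22 1.31]
world d [ 0.003   0.0017 -0.1143] units now-frame [-0.13  5.72 -0.08] final-frame [-0.15  5.72 -0.08] turn units [ 0.01 -0.3  -0.03]
```

View pics/w3.png

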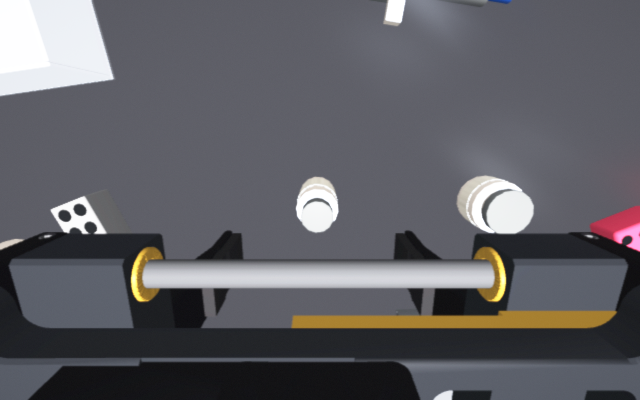

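View pics/s3.png

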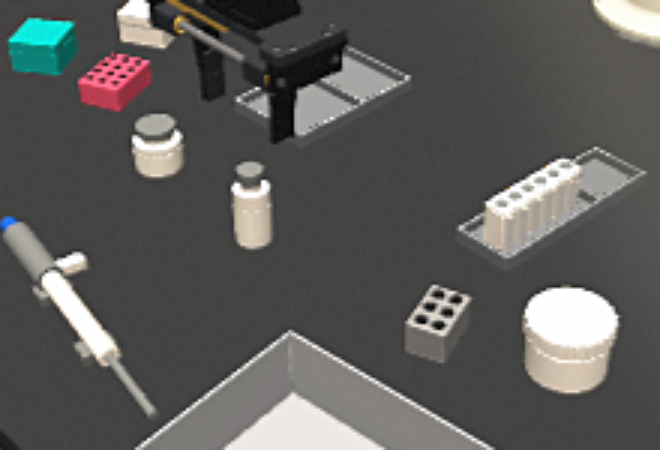

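The cartridge lies in the long bay. In the wrist view the tall cap is at (317,214) and the squat cap at (508,212). I'll measure both from here.

```bash
python3 - <<'E'
from h import *
import pickle
f=pickle.load(open('f3.pkl','rb'))
print('tall',plane(f,317.5,215,.08),'squat',plane(f,508,212.5,.05),proj(f,[.679,-.0087,.134]))
E
```

```text
tall [ 0.68123395 -0.00931679  0.08      ] squat [ 0.66913285 -0.16990973  0.05      ] [316.29193426 246.46550224]
```

Request:
arm_command(rows=[[-0.1,0.6,0,0,0,0,-1],[0,0.6,0,0,0,0,-1],[0,0.6,0,0,0,0,-1],[0,0.6,0,0,0,0,-1],[0,0.6,0,0,0,0,-1],[0,0.6,0,0,0,0,-1],[0,0,0,0,0,0,-1],[0,0,0,0,0,0,-1]])

```text
time: 9.12
position: [0.675, -0.0007, 0.0575]
orientation: [-0.007, 0.008, 0.708, -0.706]
wrist_force: [-0.1, -0.1, 0.5]
grip_width: 0.0869
```

```bash
python3 go.py .6815 -.0085 .02 90
```

```text
t 9.12 pos [ 0.675  -0.0007  0.0575] jaw -91.2 down [ 0.001  0.003 -1.   ] w 0.0869 F [-0.1 -0.1  0.5] j1,j6 [0.24 1.31]
world d [ 0.0065 -0.0078 -0.0375] units now-frame [-0.33  1.88  0.39] final-frame [-0.32  1.88  0.39] turn units [ 0.02 -0.2  -0.01]
```

Request:
arm_command(rows=[[-0.3,0.3,0.4,0,0,0,-1],[0,0.5,0,0,0,0,-1],[0,0.5,0,0,0,0,-1],[0,0.4,0,0,0,0,-1],[0,0,0,0,0,0,-1],[0,0,0,0,0,0,1],[0,0,0,0,0,0,1],[0,0,0,0,0,0,1]])

```text
time: 9.78
position: [0.6819, -0.0086, 0.0214]
orientation: [-0.006, 0.008, 0.708, -0.706]
wrist_force: [-1.3, 0.5, -1.1]
grip_width: 0.0744
```

```bash
python3 go.py .6815 -.0085 .02 90
```

```text
t 9.78 pos [ 0.6819 -0.0086  0.0214] jaw -91.1 down [ 0.003  0.003 -1.   ] w 0.0744 F [-1.3  0.5 -1.1] j1,j6 [0.22 1.33]
world d [-0.0004  0.0001 -0.0014] units now-frame [ 0.02  0.07 -0.  ] final-frame [ 0.02  0.07 -0.01] turn units [ 0.03 -0.19 -0.03]
```

Request:
arm_command(rows=[[0,0,0,0,0,0,1],[0,0,0,0,0,0,1],[0,0,0,0,0,0,1],[0,0,0,0,0,0,1],[0,0,0,0,0,0,1],[0,0,0,0,0,0,1],[0,0,0,0,0,0,1],[0,0,0,0,0,0,1]])

```text
time: 10.45
position: [0.683, -0.0082, 0.0235]
orientation: [-0.005, 0.009, 0.708, -0.706]
wrist_force: [0.1, -0.4, -0.6]
grip_width: 0.0332
```

Request:
arm_command(rows=[[0,-0.3,0,0,0,0,1],[0,-0.7,0,0,0,0,1],[0,-1,0,0,0,0,1],[0,-1,0,0,0,0,1],[0,-1,0,0,0,0,1],[0,-0.7,0,0,0,0,1],[0,-0.3,0,0,0,0,1],[0,0,0,0,0,0,1]])

```text
time: 11.12
position: [0.6808, -0.009, 0.1278]
orientation: [-0.007, 0.008, 0.708, -0.706]
wrist_force: [-0.4, 1.0, -0.4]
grip_width: 0.0337
```

```bash
python3 go.py .379 .166 .115 90
```

```text
t 11.12 pos [ 0.6808 -0.009   0.1278] jaw -91.1 down [ 0.002  0.003 -1.   ] w 0.0337 F [-0.4  1.  -0.4] j1,j6 [0.22 1.33]
world d [-0.3018  0.175  -0.0128] units now-frame [15.26  0.64 -8.45] final-frame [15.09  0.64 -8.75] turn units [ 0.02 -0.19 -0.01]
```

Request:
arm_command(rows=[[0.6,0,-0.3,0,0,0,1],[1,0,-0.55,0,0,0,1],[1,0,-0.55,0,0,0,1],[1,0,-0.55,0,0,0,1],[1,0,-0.55,0,0,0,1],[1,0,-0.55,0,0,0,1],[1,0,-0.55,0,0,0,1],[1,0,-0.55,0,0,0,1]])

```text
time: 11.78
position: [0.5239, 0.0769, 0.1203]
orientation: [-0.012, 0.008, 0.707, -0.707]
wrist_force: [0.1, 0.4, -0.5]
grip_width: 0.034
```

```bash
python3 go.py .379 .166 .115 90
```

```text
t 11.78 pos [0.5239 0.0769 0.1203] jaw -91.6 down [-0.006  0.    -1.   ] w 0.034 F [ 0.1  0.4 -0.5] j1,j6 [0.45 1.1 ]
world d [-0.1449  0.0891 -0.0053] units now-frame [ 7.37  0.32 -4.25] final-frame [ 7.25  0.27 -4.45] turn units [ 0.   -0.26  0.06]
```

Request:
arm_command(rows=[[1,0,-0.6,0,0,0,1],[1,0,-0.6,0,0,0,1],[1,0,-0.6,0,0,0,1],[1,0,-0.6,0,0,0,1],[1,0,-0.6,0,0,0,1],[1,0,-0.6,0,0,0,1],[0.6,0,-0.3,0,0,0,1],[0,0,0,0,0,0,1]])

```text
time: 12.45
position: [0.3798, 0.1593, 0.1155]
orientation: [0.016, -0.003, -0.705, 0.709]
wrist_force: [-0.6, -0.4, -0.9]
grip_width: 0.0338
```

```bash
python3 go.py .379 .166 .03 90; python3 - <<'E'
from h import *
import pickle
a=[]
for n,(x,y,w,h) in dict(scene=(340,150,120,120),side=(200,80,120,120)).items():
    f=grab(n); a.append(cv2.resize(cv2.cvtColor(f['image'],cv2.COLOR_RGB2BGR)[y:y+h,x:x+w],(400,400)))
cv2.imwrite('pics/t4.png',np.hstack(a))
E
```

```text
t 12.45 pos [0.3798 0.1593 0.1155] jaw -91.6 down [-0.019 -0.006 -1.   ] w 0.0338 F [-0.6 -0.4 -0.9] j1,j6 [0.79 0.76]
world d [-0.0008  0.0067 -0.0855] units now-frame [-0.03  4.28 -0.36] final-frame [ 0.04  4.28 -0.33] turn units [-0.06 -0.26  0.18]
```

View pics/t4.png

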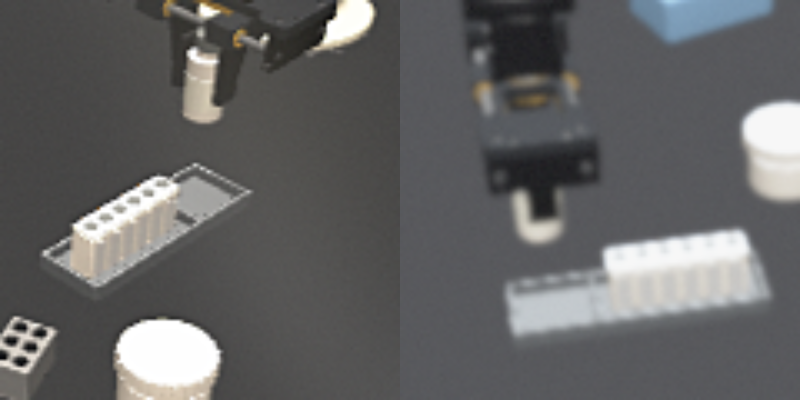

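Request:
arm_command(rows=[[0,0.4,-0.3,0,0,0.18,1],[0,0.7,0,0,0,0,1],[0,0.7,0,0,0,0,1],[0,0.7,0,0,0,0,1],[0,0.7,0,0,0,0,1],[0,0.3,0,0,0,0,1],[0,0,0,0,0,0,1],[0,0,0,0,0,0,1]])

```text
time: 13.22
position: [0.3891, 0.1641, 0.0425]
orientation: [0.01, -0.014, -0.705, 0.709]
wrist_force: [0.6, -0.5, -0.2]
grip_width: 0.0335
```

```bash
python3 go.py .379 .166 .028 90
```

```text
t 13.22 pos [0.3891 0.1641 0.0425] jaw -92.0 down [ 0.006 -0.005 -1.   ] w 0.0335 F [ 0.6 -0.5 -0.2] j1,j6 [0.79 0.73]
world d [-0.0101  0.0019 -0.0145] units now-frame [ 0.51  0.72 -0.08] final-frame [ 0.5   0.72 -0.09] turn units [-0.04 -0.33 -0.06]
```

Request:
arm_command(rows=[[0.5,0,-0.1,0,0,0,1],[0,0.3,0,0,0,0,1],[0,0.3,0,0,0,0,1],[0,0.15,0,0,0,0,1],[0,0.1,0,0,0,0,1],[0,0,0,0,0,0,1],[0,0,0,0,0,0,1],[0,0,0,0,0,0,1]])

```text
time: 13.88
position: [0.3812, 0.1685, 0.0271]
orientation: [-0.008, 0.016, 0.707, -0.707]
wrist_force: [0.0, -0.1, -0.4]
grip_width: 0.0337
```

```bash
python3 go.py .379 .166 .028 90
```

```text
t 13.88 pos [0.3812 0.1685 0.0271] jaw -91.9 down [ 0.012 -0.    -1.   ] w 0.0337 F [ 0.  -0.1 -0.4] j1,j6 [0.82 0.71]
world d [-0.0022 -0.0025  0.0009] units now-frame [ 0.11 -0.05  0.13] final-frame [ 0.11 -0.05  0.12] turn units [ 0.   -0.32 -0.11]
```

Request:
arm_command(rows=[[0,0.1,0,0,0,-0.1,1],[0,0,0,0,0,0,1],[0,0,0,0,0,0,1],[0,0,0,0,0,0,-0.4],[0,0,0,0,0,0,-0.4],[0,0,0,0,0,0,-0.4],[0,0,0,0,0,0,-0.4],[0,0,0,0,0,0,-0.4]])

```text
time: 14.55
position: [0.382, 0.1689, 0.0263]
orientation: [-0.011, 0.012, 0.707, -0.707]
wrist_force: [-0.5, 0.2, 0.7]
grip_width: 0.0573
```

```bash
python3 go.py .508 -.402 .13 117; python3 - <<'E'
from h import *
import pickle
a=[]
for n,(x,y,w,h) in dict(scene=(340,150,120,120),side=(200,80,120,120)).items():
    f=grab(n); a.append(cv2.resize(cv2.cvtColor(f['image'],cv2.COLOR_RGB2BGR)[y:y+h,x:x+w],(400,400)))
cv2.imwrite('pics/t5.png',np.hstack(a))
E
```

```text
t 14.55 pos [0.382  0.1689 0.0263] jaw -91.8 down [ 0.002  0.001 -1.   ] w 0.0573 F [-0.5  0.2  0.7] j1,j6 [0.81 0.73]
world d [ 0.126  -0.5709  0.1037] units now-frame [-7.21 -5.19 28.33] final-frame [ 7.34 -5.18 28.3 ] turn units [ 0.   -4.8  -0.02]
```

View pics/t5.png

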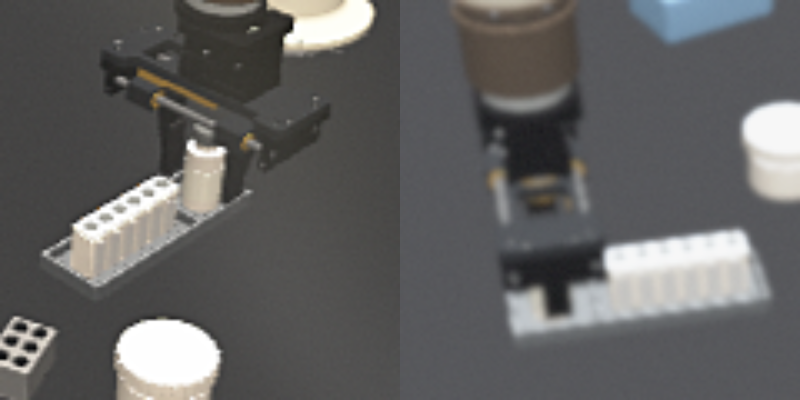

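Request:
arm_command(rows=[[0,-0.8,0,0,0,0,-0.6],[0,-1,0,0,0,0,-0.6],[0,-1,0,0,0,0,-0.6],[0,-1,0,0,0,0,-0.6],[0,-1,0,0,0,0,-0.6],[0,-1,0.2,0,0,0,-1],[0,-0.3,0.8,0,0,0,-1],[0,0,1,0,0,0,-1]])

```text
time: 15.32
position: [0.3804, 0.1293, 0.1534]
orientation: [0.01, -0.01, -0.706, 0.708]
wrist_force: [-0.0, -0.0, -0.9]
grip_width: 0.0819
```

```bash
python3 go.py .506 -.403 .13 28.6
```

```text
t 15.32 pos [0.3804 0.1293 0.1534] jaw -91.6 down [-0.    -0.003 -1.   ] w 0.0819 F [-0.  -0.  -0.9] j1,j6 [0.74 0.8 ]
world d [ 0.1256 -0.5323 -0.0234] units now-frame [-7.01  1.25 26.43] final-frame [-26.37   1.17   7.23] turn units [-0.02  9.97 -0.01]
```

Request:
arm_command(rows=[[-0.3,0,1,0,0,0,-1],[-0.3,0,1,0,0,0,-1],[-0.3,0,1,0,0,0,-1],[-0.3,0,1,0,0,0,-1],[-0.3,0,1,0,0,0,-1],[-0.3,0,1,0,0,0,-1],[-0.3,0,1,0,0,0,-1],[-0.3,0,1,0,0,0,-1]])

```text
time: 15.98
position: [0.4238, -0.0387, 0.1555]
orientation: [-0.007, 0.009, 0.707, -0.707]
wrist_force: [-0.1, 0.1, 0.1]
grip_width: 0.087
```

Request:
arm_command(rows=[[-0.3,0,1,0,0,0,-1],[-0.3,0,1,0,0,0,-1],[-0.3,0,1,0,0,0,-1],[-0.3,0,1,0,0,0,-1],[-0.3,0,1,0,0,0,-1],[-0.3,0,1,0,1,0,-1],[-0.3,0,0.9,0,1,0,-1],[-0.3,0,0.9,0,1,0,-1]])

```text
time: 16.65
position: [0.4622, -0.2059, 0.1544]
orientation: [-0.122, 0.124, 0.697, -0.696]
wrist_force: [0.6, 1.0, -0.7]
grip_width: 0.0872
```

```bash
python3 go.py .506 -.403 .13 28.6
```

```text
t 16.65 pos [ 0.4622 -0.2059  0.1544] jaw -110.0 down [ 0.002  0.002 -1.   ] w 0.0872 F [ 0.6  1.  -0.7] j1,j6 [-0.1   1.32]
world d [ 0.0438 -0.1971 -0.0244] units now-frame [-5.43  1.21  8.51] final-frame [-9.7   1.22  2.8 ] turn units [ 0.03  6.9  -0.01]
```

Request:
arm_command(rows=[[-0.55,0,0.83,0,1,0,-1],[-0.62,0,0.77,0,1,0,-1],[-0.7,0,0.7,0,1,0,-1],[-0.76,0,0.62,0,1,0,-1],[-0.82,0,0.55,0,1,0,-1],[-0.87,0,0.45,0,1,0,-1],[-0.9,0,0.35,0,0.9,0,-1],[-0.8,0,0.2,0,0,0,-1]])

```text
time: 17.32
position: [0.4925, -0.3647, 0.1512]
orientation: [-0.376, 0.373, 0.601, -0.599]
wrist_force: [1.5, -0.1, 0.1]
grip_width: 0.0868
```

```bash
python3 go.py .506 -.403 .13 28.6
```

```text
t 17.32 pos [ 0.4925 -0.3647  0.1512] jaw -153.9 down [-0.003  0.004 -1.   ] w 0.0868 F [ 1.5 -0.1  0.1] j1,j6 [-0.38  0.83]
world d [ 0.0135 -0.0383 -0.0212] units now-frame [-2.02  1.05  0.23] final-frame [-2.    1.06  0.32] turn units [-0.   -0.42  0.05]
```

Request:
arm_command(rows=[[-0.8,0.2,0.1,0,-0.4,0,-1],[-0.7,0.4,0.1,0,0,0,-1],[-0.4,0.4,0.1,0,0,0,-1],[0,0,0,0,0,0,-1],[0,0,0,0,0,0,-1],[0,0,0,0,0,0,-1],[0,0,0,0,0,0,-1],[0,0,0,0,0,0,-1]])

```text
time: 17.98
position: [0.5035, -0.4038, 0.1276]
orientation: [-0.365, 0.359, 0.608, -0.606]
wrist_force: [-0.1, -0.1, 1.2]
grip_width: 0.0874
```

```bash
python3 go.py .506 -.403 .02 28.6; python3 - <<'E'
from h import *
import pickle
f=grab('wrist'); pickle.dump(f,open('f6.pkl','wb')); save(f,'w6.png')
E
```

```text
t 17.98 pos [ 0.5035 -0.4038  0.1276] jaw -151.6 down [-0.006  0.007 -1.   ] w 0.0874 F [-0.1 -0.1  1.2] j1,j6 [-0.43  0.92]
world d [ 0.0025  0.0008 -0.1076] units now-frame [-0.08  5.38 -0.14] final-frame [-0.03  5.38 -0.13] turn units [-0.02 -0.04  0.09]
```

View pics/w6.png

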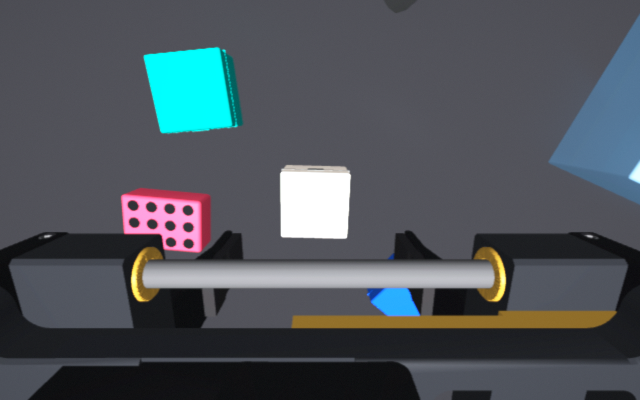

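The white box top spans (281,172) to (348,238), square with the jaws. The rack is at (170,220), turquoise at (195,90) and blue at (395,290), all clear.

```bash
python3 - <<'E'
from h import *
import pickle
f=pickle.load(open('f6.pkl','rb'))
q=np.array([plane(f,u,v,.04)[:2] for u,v in [(281,172),(350,172),(348.5,238),(281,237)]]);print(q.mean(0)); e=np.diff(q,axis=0);print(np.linalg.norm(e,axis=1),np.degrees(np.arctan2(e[:,1],e[:,0])))
E
```

```text
[ 0.50464861 -0.40362981]
[0.05701488 0.05851208 0.05921915] [-151.63600307  118.70625604   27.42503836]
```

Request:
arm_command(rows=[[0,0.4,0,0,0,0.09,-1],[0,0.6,0,0,0,0,-1],[0,0.6,0,0,0,0,-1],[0,0.6,0,0,0,0,-1],[0,0.6,0,0,0,0,-1],[0,0.6,0,0,0,0,-1],[0,0,0,0,0,0,-1],[0,0,0,0,0,0,-1]])

```text
time: 18.7
position: [0.5069, -0.4016, 0.0642]
orientation: [0.356, -0.364, -0.608, 0.609]
wrist_force: [1.1, 0.8, 0.9]
grip_width: 0.0869
```

```bash
python3 go.py .505 -.4035 .016 28.4
```

```text
t 18.7 pos [ 0.5069 -0.4016  0.0642] jaw -151.3 down [ 0.009 -0.007 -1.   ] w 0.0869 F [1.1 0.8 0.9] j1,j6 [-0.42  0.92]
world d [-0.0019 -0.0019 -0.0482] units now-frame [-0.01  2.41  0.14] final-frame [-0.04  2.41  0.13] turn units [ 0.04  0.05 -0.1 ]
```

Request:
arm_command(rows=[[0,0.4,0.1,0,0,-0.09,-1],[0,0.6,0,0,0,0,-1],[0,0.6,0,0,0,0,-1],[0,0.6,0,0,0,0,-1],[0,0.2,0,0,0,0,-1],[0,0,0,0,0,0,-1],[0,0,0,0,0,0,-1],[0,0,0,0,0,0,-1]])

```text
time: 19.37
position: [0.5067, -0.4032, 0.0142]
orientation: [-0.358, 0.363, 0.61, -0.607]
wrist_force: [0.4, 0.1, 0.2]
grip_width: 0.087
```

```bash
python3 go.py .505 -.4035 .016 28.4
```

```text
t 19.37 pos [ 0.5067 -0.4032  0.0142] jaw -151.2 down [ 0.007 -0.    -1.   ] w 0.087 F [0.4 0.1 0.2] j1,j6 [-0.42  0.93]
world d [-0.0017 -0.0003  0.0018] units now-frame [ 0.03 -0.09  0.08] final-frame [ 0.03 -0.09  0.08] turn units [ 0.06  0.06 -0.04]
```

Request:
arm_command(rows=[[0,-0.1,0.1,0,0,0,1],[0,0,0,0,0,0,1],[0,0,0,0,0,0,1],[0,0,0,0,0,0,1],[0,0,0,0,0,0,1],[0,0,0,0,0,0,1],[0,0,0,0,0,0,1],[0,0,0,0,0,0,1]], newtons=18)

```text
time: 20.03
position: [0.506, -0.405, 0.019]
orientation: [-0.356, 0.364, 0.61, -0.607]
wrist_force: [0.7, 0.4, -0.4]
grip_width: 0.0583
```

```bash
python3 go.py .498 -.1455 .1 0
```

```text
t 20.03 pos [ 0.506 -0.405  0.019] jaw -151.2 down [ 0.012 -0.003 -1.   ] w 0.0583 F [ 0.7  0.4 -0.4] j1,j6 [-0.43  0.93]
world d [-0.008   0.2595  0.081 ] units now-frame [11.53 -4.09 -5.93] final-frame [12.97 -4.05  0.4 ] turn units [ 0.1   4.79 -0.05]
```

Request:
arm_command(rows=[[0,-0.4,0,0,0,0,1],[0,-0.9,0,0,0,0,1],[0,-1,0,0,0,0,1],[0,-1,0,0,0,0,1],[0,-0.9,0,0,0,0,1],[0.3,-0.3,-0.2,0,0.5,0,1],[0.8,0,-0.3,0,0.8,0,1],[0.9,0,-0.4,0,0.8,0,1]])

```text
time: 20.7
position: [0.5043, -0.3626, 0.1151]
orientation: [-0.425, 0.432, 0.564, -0.561]
wrist_force: [-0.8, 0.1, -1.5]
grip_width: 0.0579
```

```bash
python3 go.py .498 -.1455 .1 0
```

```text
t 20.7 pos [ 0.5043 -0.3626  0.1151] jaw -164.5 down [ 0.01  -0.003 -1.   ] w 0.0579 F [-0.8  0.1 -1.5] j1,j6 [-0.36  0.63]
world d [-0.0063  0.2171 -0.0151] units now-frame [10.55  0.72 -2.58] final-frame [10.86  0.75  0.31] turn units [ 0.09  2.58 -0.04]
```

Request:
arm_command(rows=[[0.9,0,-0.2,0.09,0.9,0,1],[1,0,-0.15,0,0.8,0,1],[1,0,-0.05,0,0.8,0,1],[1,0,0,0,0,0,1],[1,0,0,0,0,0,1],[1,0,0,0,0,0,1],[1,0,0,0,0,0,1],[1,0,0,0,0,0,1]])

```text
time: 21.37
position: [0.503, -0.1979, 0.1202]
orientation: [-0.499, 0.507, 0.497, -0.497]
wrist_force: [-0.3, -0.2, -0.7]
grip_width: 0.0584
```

```bash
python3 go.py .498 -.1455 .1 0
```

```text
t 21.37 pos [ 0.503  -0.1979  0.1202] jaw 179.3 down [ 0.007 -0.007 -1.   ] w 0.0584 F [-0.3 -0.2 -0.7] j1,j6 [-0.07  0.05]
world d [-0.005   0.0524 -0.0202] units now-frame [2.62 0.99 0.29] final-frame [2.62 1.01 0.25] turn units [ 0.07 -0.11 -0.07]
```

Request:
arm_command(rows=[[0.9,0,0.2,0.07,0,-0.07,1],[0.9,0.3,0,0,0,0,1],[0.5,0.3,0,0,0,0,1],[0.2,0.3,0,0,0,0,1],[0,0,0,0,0,0,1],[0,0,0,0,0,0,1],[0,0,0,0,0,0,1],[0,0,0,0,0,0,1]])

```text
time: 22.03
position: [0.5001, -0.1438, 0.1043]
orientation: [-0.501, 0.503, 0.499, -0.497]
wrist_force: [-0.5, -0.5, -1.6]
grip_width: 0.0581
```

```bash
python3 go.py .498 -.1455 .024 0; python3 - <<'E'
from h import *
import pickle
f=grab('wrist'); pickle.dump(f,open('f7.pkl','wb')); save(f,'w7.png')
E
```

```text
t 22.03 pos [ 0.5001 -0.1438  0.1043] jaw 179.6 down [ 0.004 -0.    -1.   ] w 0.0581 F [-0.5 -0.5 -1.6] j1,j6 [ 0.03 -0.04]
world d [-0.0021 -0.0017 -0.0803] units now-frame [-0.08  4.02  0.12] final-frame [-0.08  4.02  0.1 ] turn units [ 0.04 -0.07 -0.  ]
```

View pics/w7.png

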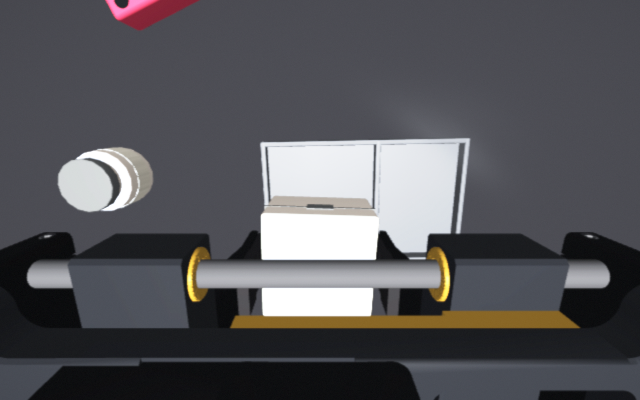

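The wrist view shows the tray's far rim running from (262,143) to (468,139), with the divider at (377,141) and the box between.

```bash
python3 - <<'E'
from h import *
import pickle
f=pickle.load(open('f7.pkl','rb'))
a=plane(f,262,143,.015)[:2];b=plane(f,469,139,.015)[:2];print(a,b,np.linalg.norm(a-b))
d=(b-a)/np.linalg.norm(b-a); n=np.array([-d[1],d[0]]); n=n if n[1]>0 else -n
c=(a+b)/2+.054*n; print('dir',d,'ctr',c,'big',c-.036*d,'small',c+.047*d)
E
```

```text
[ 0.54482275 -0.19831777] [ 0.37718942 -0.20033551] 0.16764547023358187
dir [-0.99992757 -0.01203579] ctr [ 0.46035615 -0.14533055] big [ 0.49635354 -0.14489726] small [ 0.41335955 -0.14589623]
```

Request:
arm_command(rows=[[0,0.4,0.1,0,0,0,1],[0,0.7,0,0,0,0,1],[0,0.7,0,0,0,0,1],[0,0.7,0,0,0,0,1],[0,0.5,0,0,0,0,1],[0,0,0,0,0,0,1],[0,0,0,0,0,0,1],[0,0,0,0,0,0,1]])

```text
time: 22.75
position: [0.4979, -0.1474, 0.0406]
orientation: [-0.502, 0.505, 0.498, -0.495]
wrist_force: [0.5, 0.7, -1.2]
grip_width: 0.0582
```

```bash
python3 go.py .498 -.145 .024 0
```

```text
t 22.75 pos [ 0.4979 -0.1474  0.0406] jaw 179.2 down [ 0.005 -0.001 -1.   ] w 0.0582 F [ 0.5  0.7 -1.2] j1,j6 [ 0.03 -0.04]
world d [ 0.0001  0.0024 -0.0166] units now-frame [0.12 0.83 0.  ] final-frame [ 0.12  0.83 -0.  ] turn units [ 0.05 -0.13 -0.01]
```

Request:
arm_command(rows=[[0.1,0.3,0,0.05,0,0,1],[0,0.3,0,0,0,0,1],[0,0.2,0,0,0,0,1],[0,0.1,0,0,0,0,1],[0,0.1,0,0,0,0,1],[0,0,0,0,0,0,1],[0,0,0,0,0,0,1],[0,0,0,0,0,0,1]])

```text
time: 23.42
position: [0.5008, -0.1453, 0.0235]
orientation: [-0.501, 0.505, 0.498, -0.496]
wrist_force: [-0.7, -0.4, -0.6]
grip_width: 0.0583
```

```bash
python3 go.py .498 -.145 .024 0
```

```text
t 23.42 pos [ 0.5008 -0.1453  0.0235] jaw 179.3 down [ 0.006 -0.001 -1.   ] w 0.0583 F [-0.7 -0.4 -0.6] j1,j6 [ 0.03 -0.04]
world d [-0.0028  0.0003  0.0005] units now-frame [ 0.01 -0.02  0.14] final-frame [ 0.01 -0.02  0.14] turn units [ 0.06 -0.12 -0.01]
```

Request:
arm_command(rows=[[0,0.1,0.15,0.06,0,0,1],[0,0.05,0,0,0,0,1],[0,0,0,0,0,0,1],[0,0,0,0,0,0,-0.9],[0,0,0,0,0,0,-0.9],[0,0,0,0,0,0,-0.9],[0,0,0,0,0,0,-0.9],[0,0,0,0,0,0,-0.9]])

```text
time: 24.08
position: [0.4992, -0.1453, 0.022]
orientation: [-0.502, 0.504, 0.497, -0.497]
wrist_force: [-0.7, 0.3, -0.7]
grip_width: 0.08
```

```bash
python3 go.py .669 -.171 .1 0
```

```text
t 24.08 pos [ 0.4992 -0.1453  0.022 ] jaw 179.4 down [ 0.003 -0.002 -1.   ] w 0.08 F [-0.7  0.3 -0.7] j1,j6 [ 0.03 -0.04]
world d [ 0.1698 -0.0257  0.078 ] units now-frame [-1.2  -3.87 -8.52] final-frame [-1.29 -3.9  -8.49] turn units [ 0.03 -0.11 -0.02]
```

Request:
arm_command(rows=[[0,-0.6,0,0,0,0,-1],[0,-1,0,0,0,0,-1],[0,-1,0,0,0,0,-1],[0,-1,0,0,0,0,-1],[0,-0.8,0,0,-1,0,-1],[0,0,0,0,-1,0,-1],[0,0,0,0,-1,0,-1],[0,0,0,0,-1,0,-1]])

```text
time: 24.75
position: [0.4978, -0.1454, 0.1125]
orientation: [0.384, -0.383, -0.593, 0.595]
wrist_force: [-0.5, 0.2, 0.8]
grip_width: 0.0863
```

Request:
arm_command(rows=[[0,0,0,0,-1,0,-1],[0,0,0,0,-1,0,-1],[0,0,0,0,-1,0,-1],[0,0,0,0,-1,0,-1],[0,0,0,0,-1,0,-1],[0,0,0,0,-1,0,-1],[0,0,0,0,-1,0,-1],[0,0,0,0,-1,0,-1]])

```text
time: 25.42
position: [0.4968, -0.1454, 0.1117]
orientation: [0.095, -0.093, -0.7, 0.702]
wrist_force: [-0.7, 0.4, 0.0]
grip_width: 0.0873
```

```bash
python3 go.py .669 -.171 .1 90; python3 - <<'E'
from h import *
f=grab('wrist'); save(f,'w8.png')
E
```

```text
t 25.42 pos [ 0.4968 -0.1454  0.1117] jaw -105.2 down [-0.003 -0.002 -1.   ] w 0.0873 F [-0.7  0.4  0. ] j1,j6 [0.03 1.27]
world d [ 0.1722 -0.0256 -0.0117] units now-frame [-8.65  0.56 -1.03] final-frame [-8.61  0.59  1.28] turn units [-0.02 -2.54  0.03]
```

View pics/w8.png

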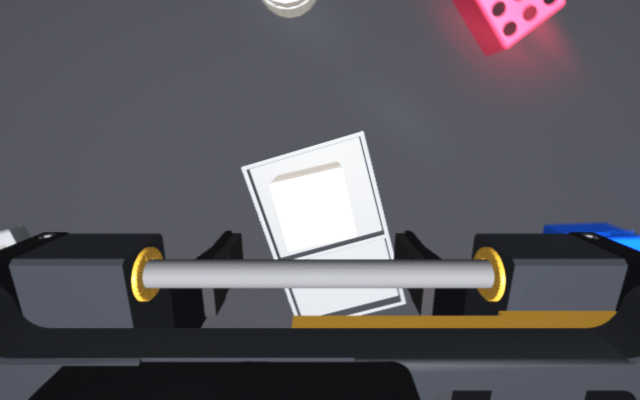

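The box sits centred in the larger bay. The squat bottle comes next.

Request:
arm_command(rows=[[-1,0,0,0,-0.9,0,-1],[-1,0,0.1,0,-0.8,0,-1],[-1,0,0.1,0,-0.8,0,-1],[-1,0,0.2,0,0,0,-1],[-1,0,0.2,0,0,0,-1],[-1,0,0.2,0,0,0,-1],[-1,0,0.2,0,0,0,-1],[-1,0,0.2,0,0,0,-1]])

```text
time: 26.13
position: [0.6558, -0.1802, 0.109]
orientation: [-0.006, -0.001, 0.707, -0.707]
wrist_force: [0.1, 0.2, 0.3]
grip_width: 0.0874
```

```bash
python3 go.py .669 -.171 .08 90
```

```text
t 26.13 pos [ 0.6558 -0.1802  0.109 ] jaw -90.3 down [-0.01  0.   -1.  ] w 0.0874 F [0.1 0.2 0.3] j1,j6 [-0.03  1.6 ]
world d [ 0.0132  0.0092 -0.029 ] units now-frame [-0.67  1.44 -0.46] final-frame [-0.66  1.45 -0.46] turn units [ 0.   -0.06  0.09]
```

Request:
arm_command(rows=[[-0.6,0.3,-0.4,0,0,0.09,-1],[0,0.6,0,0,0,0,-1],[0,0.6,0,0,0,0,-1],[0,0,0,0,0,0,-1],[0,0,0,0,0,0,-1],[0,0,0,0,0,0,-1],[0,0,0,0,0,0,-1],[0,0,0,0,0,0,-1]])

```text
time: 26.8
position: [0.6672, -0.1707, 0.0727]
orientation: [-0.007, 0.003, 0.707, -0.707]
wrist_force: [0.1, -0.3, -0.2]
grip_width: 0.0868
```

```bash
python3 go.py .669 -.171 .013 90; python3 - <<'E'
from h import *
import pickle
f=grab('wrist'); pickle.dump(f,open('f9.pkl','wb')); save(f,'w9.png')
E
```

```text
t 26.8 pos [ 0.6672 -0.1707  0.0727] jaw -90.8 down [-0.005  0.001 -1.   ] w 0.0868 F [ 0.1 -0.3 -0.2] j1,j6 [-0.02  1.57]
world d [ 0.0018 -0.0003 -0.0597] units now-frame [-0.11  2.98  0.02] final-frame [-0.09  2.98  0.01] turn units [ 0.01 -0.14  0.05]
```

View pics/w9.png

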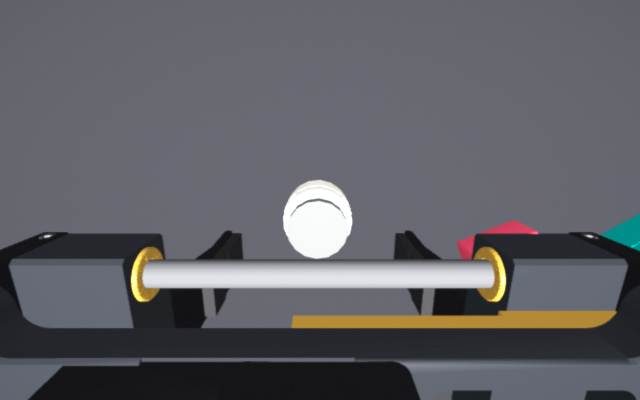

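The squat cap is centred between the fingers at about (319,228).

```bash
python3 - <<'E'
from h import *
import pickle
f=pickle.load(open('f9.pkl','rb'));print(plane(f,319,228.5,.05))
E
```

```text
[ 0.66995712 -0.17238742  0.05      ]
```

Request:
arm_command(rows=[[-0.1,0.4,0,0,0,0,-1],[0,0.7,0,0,0,0,-1],[0,0.7,0,0,0,0,-1],[0,0.7,0,0,0,0,-1],[0,0.4,0,0,0,0,-1],[0,0,0,0,0,0,-1],[0,0,0,0,0,0,-1],[0,0,0,0,0,0,-1]])

```text
time: 27.52
position: [0.672, -0.1713, 0.0153]
orientation: [-0.004, 0.007, 0.707, -0.707]
wrist_force: [-0.6, -0.0, 0.2]
grip_width: 0.0872
```

```bash
python3 go.py .669 -.171 .012 90
```

```text
t 27.52 pos [ 0.672  -0.1713  0.0153] jaw -90.9 down [ 0.003  0.    -1.   ] w 0.0872 F [-0.6 -0.   0.2] j1,j6 [-0.02  1.57]
world d [-0.003   0.0003 -0.0033] units now-frame [ 0.15  0.16 -0.01] final-frame [ 0.15  0.16 -0.01] turn units [ 0.   -0.15 -0.03]
```

Request:
arm_command(rows=[[0.1,0.3,0,0,0,0,-1],[0,0,0,0,0,0,1],[0,0,0,0,0,0,1],[0,0,0,0,0,0,1],[0,0,0,0,0,0,1],[0,0,0,0,0,0,1],[0,0,0,0,0,0,1],[0,0,0,0,0,0,1]])

```text
time: 28.18
position: [0.6721, -0.1715, 0.0124]
orientation: [0.002, -0.009, -0.707, 0.707]
wrist_force: [-0.1, 0.1, -1.1]
grip_width: 0.0479
```

Request:
arm_command(rows=[[0,0,0,0,0,0,1],[0,0,0,0,0,0,1],[0,0,0,0,0,0,1],[0,0,0,0,0,0,1],[0,0,0,0,0,0,1],[0,0,0,0,0,0,1],[0,0,0,0,0,0,1],[0,0,0,0,0,0,1]])

```text
time: 28.85
position: [0.672, -0.1714, 0.0124]
orientation: [0.002, -0.009, -0.707, 0.707]
wrist_force: [-0.2, 0.6, 0.8]
grip_width: 0.0474
```

```bash
python3 go.py .4145 -.1455 .12 90
```

```text
t 28.85 pos [ 0.672  -0.1714  0.0124] jaw -90.9 down [ 0.01 -0.   -1.  ] w 0.0474 F [-0.2  0.6  0.8] j1,j6 [-0.02  1.57]
world d [-0.2575  0.0259  0.1076] units now-frame [12.84 -5.5  -1.1 ] final-frame [12.88 -5.38 -1.3 ] turn units [-0.   -0.14 -0.09]
```

Request:
arm_command(rows=[[0,-0.4,0,0,0,0,1],[0,-0.9,0,0,0,0,1],[0,-1,0,0,0,0,1],[0,-1,0,0,0,0,1],[0.2,-1,0,0,0,0,1],[0.6,-0.8,-0.1,0,0,0,1],[1,0,-0.1,0,0,0,1],[1,0,-0.1,0,0,0,1]])

```text
time: 29.52
position: [0.616, -0.1649, 0.1194]
orientation: [0.002, -0.009, -0.707, 0.707]
wrist_force: [0.6, 0.5, -0.6]
grip_width: 0.0477
```

Request:
arm_command(rows=[[1,0,-0.1,0,0,0,1],[1,0,-0.1,0,0,0,1],[1,0,-0.1,0,0,0,1],[1,0,-0.1,0,0,0,1],[1,0,-0.1,0,0,0,1],[1,0,-0.1,0,0,0,1],[1,0,-0.1,0,0,0,1],[1,0,-0.1,0,0,0,1]])

```text
time: 30.18
position: [0.4496, -0.1459, 0.1235]
orientation: [-0.001, -0.012, -0.707, 0.708]
wrist_force: [-0.7, -0.0, -0.6]
grip_width: 0.0477
```

```bash
python3 go.py .4145 -.1455 .11 90
```

```text
t 30.18 pos [ 0.4496 -0.1459  0.1235] jaw -90.9 down [ 0.019 -0.002 -1.   ] w 0.0477 F [-0.7 -0.  -0.6] j1,j6 [0.03 1.52]
world d [-0.0351  0.0004 -0.0135] units now-frame [1.77 0.64 0.01] final-frame [ 1.75  0.68 -0.02] turn units [-0.01 -0.14 -0.18]
```

Request:
arm_command(rows=[[0.7,0,0,0,0,-0.18,1],[0.7,0.3,0,0,0,0,1],[0.2,0.4,0,0,0,0,1],[0,0.4,0,0,0,0,1],[0,0,0,0,0,0,1],[0,0,0,0,0,0,1],[0,0,0,0,0,0,1],[0,0,0,0,0,0,1]])

```text
time: 30.85
position: [0.4164, -0.1456, 0.1026]
orientation: [0.004, -0.005, -0.706, 0.708]
wrist_force: [0.2, 0.3, -1.7]
grip_width: 0.0479
```

```bash
python3 go.py .4145 -.1455 .017 90
```

```text
t 30.85 pos [ 0.4164 -0.1456  0.1026] jaw -90.8 down [ 0.001 -0.002 -1.   ] w 0.0479 F [ 0.2  0.3 -1.7] j1,j6 [0.04 1.52]
world d [-0.0019  0.0001 -0.0856] units now-frame [ 0.1   4.28 -0.01] final-frame [ 0.1   4.28 -0.01] turn units [-0.02 -0.13 -0.01]
```

Request:
arm_command(rows=[[0.1,0.4,0,0,0,0,1],[0,0.7,0,0,0,0,1],[0,0.7,0,0,0,0,1],[0,0.7,0,0,0,0,1],[0,0.6,0,0,0,0,1],[0,0.2,0,0,0,0,1],[0,0,0,0,0,0,1],[0,0,0,0,0,0,1]])

```text
time: 31.52
position: [0.4182, -0.1459, 0.0325]
orientation: [0.003, -0.006, -0.706, 0.708]
wrist_force: [-0.0, 0.7, 0.2]
grip_width: 0.0474
```

```bash
python3 go.py .4145 -.1455 .017 90
```

```text
t 31.52 pos [ 0.4182 -0.1459  0.0325] jaw -90.8 down [ 0.005 -0.002 -1.   ] w 0.0474 F [-0.   0.7  0.2] j1,j6 [0.04 1.52]
world d [-0.0037  0.0004 -0.0155] units now-frame [ 0.19  0.77 -0.02] final-frame [ 0.18  0.77 -0.02] turn units [-0.02 -0.13 -0.05]
```

Request:
arm_command(rows=[[0.2,0.2,0,0,0,-0.05,1],[0,0.3,0,0,0,0,1],[0,0.2,0,0,0,0,1],[0,0.1,0,0,0,0,1],[0,0,0,0,0,0,1],[0,0,0,0,0,0,1],[0,0,0,0,0,0,1],[0,0,0,0,0,0,1]])

```text
time: 32.18
position: [0.4159, -0.1459, 0.017]
orientation: [0.003, -0.006, -0.706, 0.708]
wrist_force: [0.3, -0.1, -0.3]
grip_width: 0.0475
```

```bash
python3 go.py .4145 -.1455 .017 90
```

```text
t 32.18 pos [ 0.4159 -0.1459  0.017 ] jaw -90.7 down [ 0.005 -0.002 -1.   ] w 0.0475 F [ 0.3 -0.1 -0.3] j1,j6 [0.04 1.52]
world d [-0.0014  0.0004  0.    ] units now-frame [ 0.07 -0.   -0.02] final-frame [ 0.07 -0.   -0.02] turn units [-0.02 -0.12 -0.05]
```

Release, opening only to about 61 mm, then lift.

Request:
arm_command(rows=[[0,0.05,0,0,0,0,1],[0,0,0,0,0,0,-0.4],[0,0,0,0,0,0,-0.4],[0,0,0,0,0,0,-0.4],[0,0,0,0,0,0,-0.4],[0,0,0,0,0,0,-0.4],[0,-0.3,0,0,0,0,-0.4],[0,-0.8,0,0,0,0,-0.4]])

```text
time: 32.85
position: [0.4145, -0.1458, 0.0373]
orientation: [0.004, -0.005, -0.706, 0.708]
wrist_force: [0.1, -0.4, -1.0]
grip_width: 0.0605
```

Request:
arm_command(rows=[[0,-1,0,0,0,0,-0.4],[0,-1,0,0,0,0,-0.6],[0,-1,0,0,0,0,-1],[0,-1,0,0,0,0,-1],[-0.3,-0.6,-0.5,0,-0.8,0,-1],[-0.6,0,-0.7,0,-1,0,-1],[-0.6,0,-0.7,0,-1,0,-1],[-0.6,0,-0.8,0,-0.4,0,-1]])

```text
time: 33.52
position: [0.4481, -0.0866, 0.1404]
orientation: [-0.119, 0.114, -0.696, 0.699]
wrist_force: [0.1, -0.2, 0.4]
grip_width: 0.0867
```

```bash
python3 go.py .659 .204 .13 109; python3 - <<'E'
from h import *
import pickle
a=[]
for n,(x,y,w,h) in dict(scene=(250,130,140,100),side=(230,190,140,100)).items():
    f=grab(n); pickle.dump(f,open(n+'10.pkl','wb')); a.append(cv2.resize(cv2.cvtColor(f['image'],cv2.COLOR_RGB2BGR)[y:y+h,x:x+w],(400,286)))
cv2.imwrite('pics/t10.png',np.hstack(a))
E
```

```text
t 33.52 pos [ 0.4481 -0.0866  0.1404] jaw -71.0 down [ 0.008 -0.002 -1.   ] w 0.0867 F [ 0.1 -0.2  0.4] j1,j6 [0.17 1.73]
world d [ 0.2109  0.2906 -0.0104] units now-frame [-14.7    0.57 -10.3 ] final-frame [-14.7    0.52 -10.3 ] turn units [-0.04  0.   -0.06]
```

View pics/t10.png

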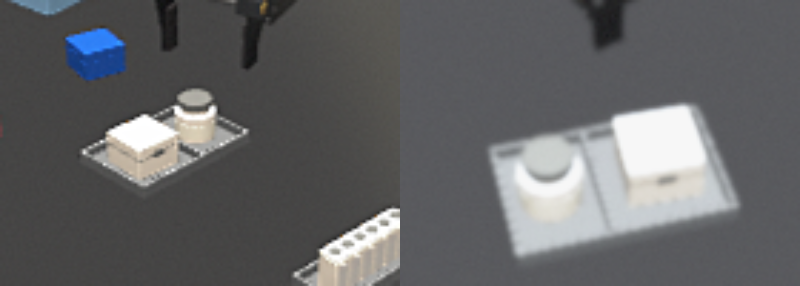

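Request:
arm_command(rows=[[-0.82,0,-0.57,0,0,0,-1],[-0.82,0,-0.57,0,0,0,-1],[-0.82,0,-0.57,0,0,0,-1],[-0.82,0,-0.57,0,0,0,-1],[-0.82,0,-0.57,0,0,0,-1],[-0.82,0,-0.57,0,0,0,-1],[-0.82,0,-0.57,0,0,0,-1],[-0.82,0,-0.57,0,0,0,-1]])

```text
time: 34.28
position: [0.5403, 0.0431, 0.1413]
orientation: [-0.113, 0.112, -0.697, 0.699]
wrist_force: [0.0, 0.4, 0.2]
grip_width: 0.0873
```

```bash
python3 go.py .659 .204 .13 109
```

```text
t 34.28 pos [0.5403 0.0431 0.1413] jaw -71.7 down [ 0.001 -0.003 -1.   ] w 0.0873 F [0.  0.4 0.2] j1,j6 [0.38 1.51]
world d [ 0.1187  0.1609 -0.0113] units now-frame [-8.16  0.55 -5.77] final-frame [-8.23  0.56 -5.68] turn units [-0.03 -0.11  0.  ]
```

Request:
arm_command(rows=[[-0.82,0,-0.57,0,-0.1,0,-1],[-0.82,0,-0.57,0,0,0,-1],[-0.82,0,-0.57,0,0,0,-1],[-0.82,0,-0.57,0,0,0,-1],[-0.82,0,-0.57,0,0,0,-1],[-0.82,0,-0.57,0,0,0,-1],[-0.82,0,-0.57,0,0,0,-1],[-0.82,0,-0.57,0,0,0,-1]])

```text
time: 34.95
position: [0.636, 0.1717, 0.1401]
orientation: [-0.11, 0.116, -0.696, 0.7]
wrist_force: [0.5, 0.4, 0.6]
grip_width: 0.0873
```

Request:
arm_command(rows=[[-0.8,0.3,-0.57,0,0,0,-1],[-0.3,0.4,-0.2,0,0,0,-1],[0,0.4,0,0,0,0,-1],[0,0.4,0,0,0,0,-1],[0,0,0,0,0,0,-1],[0,0,0,0,0,0,-1],[0,0,0,0,0,0,-1],[0,0,0,0,0,0,-1]])

```text
time: 35.62
position: [0.6504, 0.1901, 0.1055]
orientation: [-0.106, 0.117, -0.696, 0.701]
wrist_force: [0.5, -0.1, 0.4]
grip_width: 0.087
```

```bash
python3 go.py .659 .204 .008 109; python3 - <<'E'
from h import *
import pickle
f=grab('wrist'); pickle.dump(f,open('f11.pkl','wb')); save(f,'w11.png')
E
```

```text
t 35.62 pos [0.6504 0.1901 0.1055] jaw -71.9 down [-0.014 -0.009 -1.   ] w 0.087 F [ 0.5 -0.1  0.4] j1,j6 [0.52 1.36]
world d [ 0.0086  0.0139 -0.0975] units now-frame [-0.71  4.86 -0.54] final-frame [-0.63  4.87 -0.51] turn units [-0.04 -0.15  0.16]
```

View pics/w11.png

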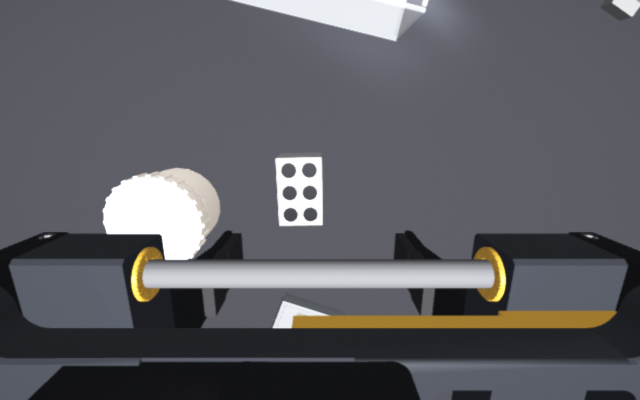

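The block top spans (276,158) to (323,226), square with the jaws. The jar's edge is near the left finger, so I'll open to only about 60 mm for the descent.

```bash
python3 - <<'E'
from h import *
import pickle
f=pickle.load(open('f11.pkl','rb'))
q=np.array([plane(f,u,v,.032)[:2] for u,v in [(276,158),(322,157),(323,226),(278,226)]]);print(q.mean(0)); e=np.diff(q,axis=0);print(np.linalg.norm(e,axis=1),np.degrees(np.arctan2(e[:,1],e[:,0])))
print(plane(f,155,220,.054))
E
python3 go.py .659 .2035 .05 109.5
```

```text
[0.65866615 0.20703432]
[0.03536181 0.05639062 0.03684173] [ -70.67579788 -160.8486589   108.02658299]
[0.61157932 0.30282984 0.054     ]
t 35.67 pos [0.6504 0.1902 0.1057] jaw -71.9 down [-0.014 -0.009 -1.   ] w 0.087 F [0.2 0.3 0.2] j1,j6 [0.52 1.36]
world d [ 0.0086  0.0133 -0.0557] units now-frame [-0.66  2.77 -0.51] final-frame [-0.63  2.78 -0.49] turn units [-0.03 -0.23  0.15]
```

Request:
arm_command(rows=[[-0.65,0,-0.6,0,-0.2,0.15,-0.4],[0,0.2,0,0,0,0,-0.4],[0,0.4,0,0,0,0,-0.4],[0,0.6,0,0,0,0,-0.4],[0,0.6,0,0,0,0,-0.4],[0,0.3,0,0,0,0,-0.4],[0,0,0,0,0,0,-0.4],[0,0,0,0,0,0,-0.4]])

```text
time: 36.33
position: [0.6597, 0.2064, 0.0607]
orientation: [-0.12, 0.118, -0.696, 0.698]
wrist_force: [-0.2, 0.4, 1.1]
grip_width: 0.0609
```

```bash
python3 go.py .6587 .2055 .007 109.5;  python3 - <<'E'
from h import *
import pickle
f=grab('wrist'); pickle.dump(f,open('f12.pkl','wb')); save(f,'w12.png')
E
```

```text
t 36.33 pos [0.6597 0.2064 0.0607] jaw -70.6 down [ 0.004 -0.002 -1.   ] w 0.0609 F [-0.2  0.4  1.1] j1,j6 [0.54 1.37]
world d [-0.001  -0.0009 -0.0537] units now-frame [0.07 2.68 0.02] final-frame [0.06 2.68 0.02] turn units [-0.03 -0.02 -0.03]
```

View pics/w12.png

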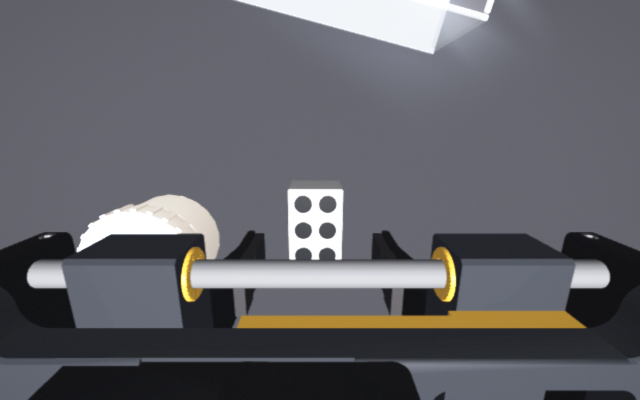

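The block at (316,225) is centred between the fingers and the jar is clear. I'll descend.

Request:
arm_command(rows=[[0,0.3,0,0,0,0,-0.4],[0,0.6,0,0,0,0,-0.4],[0,0.6,0,0,0,0,-0.4],[0,0.6,0,0,0,0,-0.4],[0,0.4,0,0,0,0,-0.4],[0,0,0,0,0,0,-0.4],[0,0,0,0,0,0,-0.4],[0,0,0,0,0,0,-0.4]])

```text
time: 37.05
position: [0.6599, 0.206, 0.005]
orientation: [-0.12, 0.118, -0.696, 0.698]
wrist_force: [0.2, 0.3, 0.7]
grip_width: 0.0608
```

```bash
python3 go.py .6587 .2055 .007 109.5
```

```text
t 37.05 pos [0.6599 0.206  0.005 ] jaw -70.6 down [ 0.003 -0.002 -1.   ] w 0.0608 F [0.2 0.3 0.7] j1,j6 [0.54 1.37]
world d [-0.0012 -0.0005  0.002 ] units now-frame [ 0.07 -0.1   0.  ] final-frame [ 0.07 -0.1   0.  ] turn units [-0.03 -0.02 -0.02]
```

Request:
arm_command(rows=[[0,-0.1,0,0,0,0,1],[0,0,0,0,0,0,1],[0,0,0,0,0,0,1],[0,0,0,0,0,0,1],[0,0,0,0,0,0,1],[0,0,0,0,0,0,1],[0,0,0,0,0,0,1],[0,0,0,0,0,0,1]], newtons=25)

```text
time: 37.72
position: [0.661, 0.2068, 0.0094]
orientation: [-0.121, 0.117, -0.697, 0.697]
wrist_force: [0.6, -0.4, -0.4]
grip_width: 0.036
```

```bash
python3 - <<'E'
from h import *
import pickle
f=grab('scene');save(f,'x.png')
im=cv2.imread('pics/t10.png')
# tip box top corners in scene10/side10
S=pickle.load(open('scene10.pkl','rb'));D=pickle.load(open('side10.pkl','rb'))
for n,f,(x,y,w,h) in [('a',S,(270,155,70,50)),('b',D,(260,215,80,60))]:
    cv2.imwrite(f'pics/z{n}.png',cv2.resize(cv2.cvtColor(f['image'],cv2.COLOR_RGB2BGR)[y:y+h,x:x+w],None,fx=8,fy=8,interpolation=cv2.INTER_CUBIC))
E
python3 go.py .498 -.145 .14 90
```

```text
t 37.77 pos [0.6609 0.2068 0.0094] jaw -70.6 down [ 0.007 -0.    -1.   ] w 0.036 F [ 0.4  0.5 -1.1] j1,j6 [0.54 1.37]
world d [-0.1629 -0.3518  0.1306] units now-frame [13.47 -6.58 13.91] final-frame [ 8.15 -6.53 17.59] turn units [-0.01  3.23 -0.06]
```

View pics/zb.png

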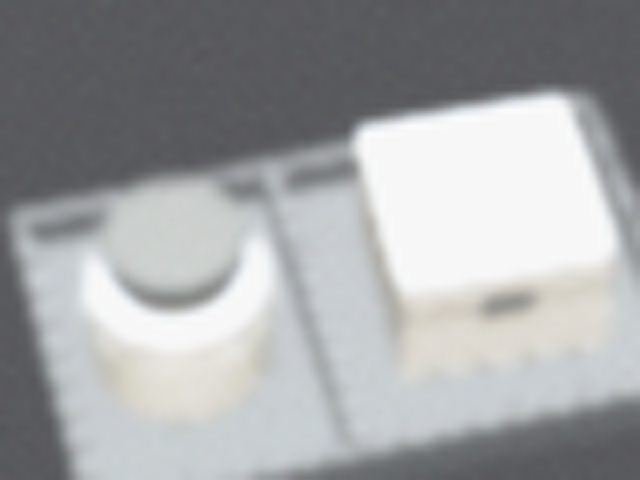

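View pics/za.png

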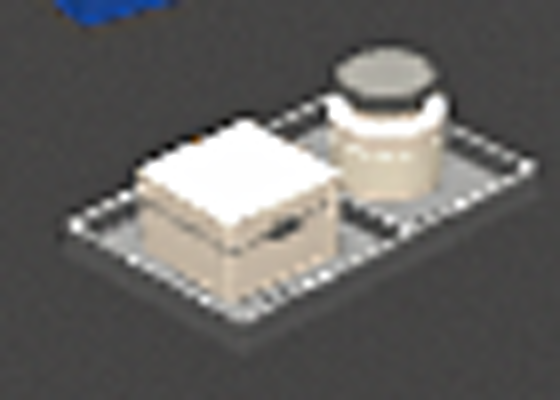

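In the side crop, the box-top corners are (356,130), (565,95), (615,245) and (405,302).

```bash
python3 - <<'E'
from h import *
import pickle
D=pickle.load(open('side10.pkl','rb'));S=pickle.load(open('scene10.pkl','rb'))
def m(f,P,ox,oy):
    q=np.array([plane(f,(x+.5)/8-.5+ox,(y+.5)/8-.5+oy,.044)[:2] for x,y in P]);print(q.mean(0),np.linalg.norm(np.diff(q,axis=0),axis=1))
m(D,[(356,130),(565,95),(615,245),(405,302)],260,215)
m(S,[(137,173),(245,122),(342,173),(232,222)],270,155)
E
```

```text
[ 0.49897896 -0.14612752] [0.05935279 0.05645979 0.05926125]
[ 0.50392592 -0.13775739] [0.05841218 0.05810866 0.05659147]
```

Request:
arm_command(rows=[[0,-0.4,0,0,0,0,1],[0,-0.8,0,0,0,0,1],[0,-1,0,0,0,0,1],[0,-1,0,0,0,0,1],[0,-1,0,0,0,0,1],[0,-1,0,0,0,0,1],[0,-1,0,0,0,0,1],[0,-0.2,0.3,0,0,0,1]])

```text
time: 38.43
position: [0.6591, 0.2, 0.1409]
orientation: [-0.117, 0.12, -0.695, 0.699]
wrist_force: [0.7, 0.2, -0.5]
grip_width: 0.0357
```

```bash
python3 go.py .498 -.145 .14 90
```

```text
t 38.43 pos [0.6591 0.2    0.1409] jaw -70.6 down [-0.003 -0.005 -1.   ] w 0.0357 F [ 0.7  0.2 -0.5] j1,j6 [0.53 1.38]
world d [-0.1611 -0.345  -0.0009] units now-frame [13.32  0.16 13.6 ] final-frame [ 8.06  0.04 17.25] turn units [-0.04  3.23  0.04]
```

Request:
arm_command(rows=[[0.65,0,0.68,0,0.8,0,1],[0.6,0,0.75,0,0.8,0,1],[0.55,0,0.8,0,0.8,0,1],[0.45,0,0.85,0,0.8,0,1],[0.4,0,0.9,0,0,0,1],[0.4,0,0.9,0,0,0,1],[0.4,0,0.9,0,0,0,1],[0.4,0,0.9,0,0,0,1]])

```text
time: 39.1
position: [0.5915, 0.0525, 0.1394]
orientation: [0.006, -0.003, -0.706, 0.708]
wrist_force: [-0.2, -0.1, -1.2]
grip_width: 0.0361
```

```bash
python3 go.py .501 -.145 .14 90
```

```text
t 39.1 pos [0.5915 0.0525 0.1394] jaw -90.7 down [-0.005 -0.003 -1.   ] w 0.0361 F [-0.2 -0.1 -1.2] j1,j6 [0.36 1.2 ]
world d [-0.0905 -0.1975  0.0006] units now-frame [4.4  0.02 9.93] final-frame [ 4.52 -0.03  9.88] turn units [-0.03 -0.12  0.04]
```

Request:
arm_command(rows=[[0.42,0,0.93,0,0,0,1],[0.42,0,0.93,0,0,0,1],[0.42,0,0.93,0,0,0,1],[0.42,0,0.93,0,0,0,1],[0.42,0,0.93,0,0,0,1],[0.42,0,0.93,0,0,0,1],[0.42,0,0.93,0,0,0,1],[0.42,0,0.93,0,0,0,1]])

```text
time: 39.77
position: [0.5125, -0.1059, 0.1357]
orientation: [0.011, -0.0, -0.706, 0.708]
wrist_force: [0.7, 0.3, -1.6]
grip_width: 0.0362
```

```bash
python3 go.py .501 -.145 .14 90
```

```text
t 39.77 pos [ 0.5125 -0.1059  0.1357] jaw -90.9 down [-0.015 -0.003 -1.   ] w 0.0362 F [ 0.7  0.3 -1.6] j1,j6 [0.11 1.45]
world d [-0.0115 -0.0391  0.0043] units now-frame [ 0.55 -0.2   1.97] final-frame [ 0.58 -0.21  1.96] turn units [-0.03 -0.15  0.14]
```

Request:
arm_command(rows=[[0.3,0,0.9,0,0,0.14,1],[0.2,0,0.7,0,0,0,1],[0,0.2,0.3,0,0,0,1],[0,0.4,0,0,0,0,1],[0,0.4,0,0,0,0,1],[0,0,0,0,0,0,1],[0,0,0,0,0,0,1],[0,0,0,0,0,0,1]])

```text
time: 40.43
position: [0.4961, -0.1481, 0.1104]
orientation: [0.01, -0.005, -0.706, 0.708]
wrist_force: [-0.3, -0.3, -1.8]
grip_width: 0.0358
```

```bash
python3 go.py .501 -.145 .06 90;  python3 - <<'E'
from h import *
import pickle
f=grab('wrist'); pickle.dump(f,open('f13.pkl','wb')); save(f,'w13.png')
a=[]
for n,(x,y,w,h) in dict(scene=(250,110,140,100),side=(230,170,140,100)).items():
    f=grab(n); a.append(cv2.resize(cv2.cvtColor(f['image'],cv2.COLOR_RGB2BGR)[y:y+h,x:x+w],(400,286)))
cv2.imwrite('pics/t13.png',np.hstack(a))
E
```

```text
t 40.43 pos [ 0.4961 -0.1481  0.1104] jaw -91.3 down [-0.007 -0.002 -1.   ] w 0.0358 F [-0.3 -0.3 -1.8] j1,j6 [0.02 1.52]
world d [ 0.0049  0.0031 -0.0504] units now-frame [-0.26  2.52 -0.17] final-frame [-0.24  2.52 -0.16] turn units [-0.02 -0.21  0.07]
```

View pics/w13.png

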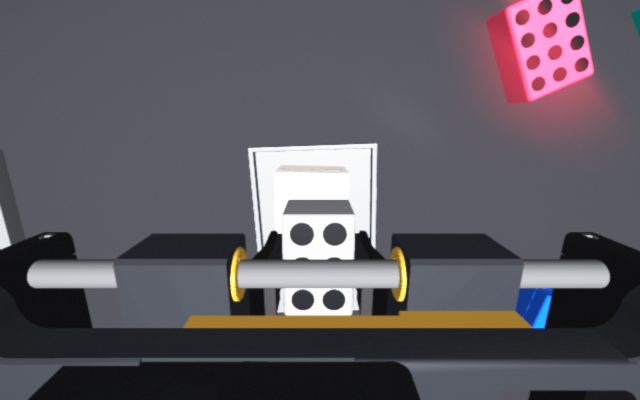

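View pics/t13.png

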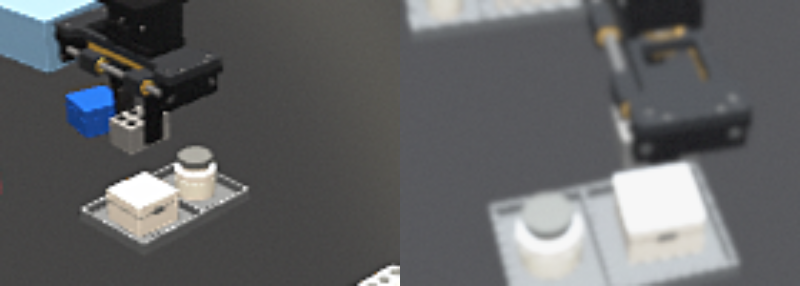

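The wrist view shows the box-top far edge at (275–349,170) and the block-top far edge at (285–353,213).

```bash
python3 - <<'E'
from h import *
import pickle
f=pickle.load(open('f13.pkl','rb'))
a=plane(f,274.5,170,.044);b=plane(f,349,170,.044);print('box far edge',(a+b)/2,np.linalg.norm(a-b),'ctr',(a+b)/2-[.029,0,0])
a=plane(f,285,213,.133);b=plane(f,353.5,213,.133);print('blk far edge',(a+b)/2,np.linalg.norm(a-b),'ctr',(a+b)/2-[.028,0,0])
E
```

```text
box far edge [ 0.52970111 -0.14531853  0.044     ] 0.05624437672642864 ctr [ 0.50070111 -0.14531853  0.044     ]
blk far edge [ 0.5234734  -0.15031044  0.133     ] 0.032844052632321256 ctr [ 0.4954734  -0.15031044  0.133     ]
```

Request:
arm_command(rows=[[-0.25,0.2,-0.2,0,0,0.07,1],[0,0.6,0,0,0,0,1],[0,0.6,0,0,0,0,1],[0,0.5,0,0,0,0,1],[0,0.2,0,0,0,0,1],[0,0,0,0,0,0,1],[0,0,0,0,0,0,1],[0,0,0,0,0,0,1]])

```text
time: 41.25
position: [0.5072, -0.1417, 0.0695]
orientation: [0.002, -0.011, -0.706, 0.708]
wrist_force: [0.2, -0.3, -2.2]
grip_width: 0.036
```

```bash
python3 go.py .501 -.145 .0535 90
```

```text
t 41.25 pos [ 0.5072 -0.1417  0.0695] jaw -91.0 down [ 0.012 -0.003 -1.   ] w 0.036 F [ 0.2 -0.3 -2.2] j1,j6 [0.04 1.51]
world d [-0.0062 -0.0033 -0.016 ] units now-frame [0.32 0.79 0.17] final-frame [0.31 0.8  0.16] turn units [-0.02 -0.17 -0.12]
```

Request:
arm_command(rows=[[0.3,0.1,0.15,0,0,-0.12,1],[0,0.3,0,0,0,0,1],[0,0.2,0,0,0,0,1],[0,0.1,0,0,0,0,1],[0,0,0,0,0,0,1],[0,0,0,0,0,0,1],[0,0,0,0,0,0,1],[0,0,0,0,0,0,1]])

```text
time: 41.92
position: [0.5019, -0.1452, 0.0558]
orientation: [0.006, -0.007, -0.706, 0.708]
wrist_force: [-0.2, 0.0, -2.2]
grip_width: 0.0363
```

```bash
python3 go.py .501 -.145 .0535 90
```

```text
t 41.92 pos [ 0.5019 -0.1452  0.0558] jaw -91.0 down [ 0.002 -0.003 -1.   ] w 0.0363 F [-0.2  0.  -2.2] j1,j6 [0.03 1.52]
world d [-0.0009  0.0002 -0.0023] units now-frame [ 0.05  0.11 -0.01] final-frame [ 0.05  0.11 -0.01] turn units [-0.02 -0.17 -0.02]
```

Request:
arm_command(rows=[[0,0.1,0,0,0,0,1],[0,0.06,0,0,0,0,1],[0,0,0,0,0,0,1],[0,0,0,0,0,0,1],[0,0,0,0,0,0,1],[0,0,0,0,0,0,1],[0,0,0,0,0,0,1],[0,0,0,0,0,0,1]])

```text
time: 42.58
position: [0.5026, -0.1451, 0.0534]
orientation: [0.005, -0.008, -0.706, 0.708]
wrist_force: [-0.4, 0.0, -1.0]
grip_width: 0.0359
```

```bash
python3 go.py .501 -.145 .0535 90
```

```text
t 42.58 pos [ 0.5026 -0.1451  0.0534] jaw -91.0 down [ 0.004 -0.003 -1.   ] w 0.0359 F [-0.4  0.  -1. ] j1,j6 [0.03 1.52]
world d [-0.0016  0.0001  0.0001] units now-frame [ 0.08 -0.01 -0.  ] final-frame [ 0.08 -0.01 -0.  ] turn units [-0.03 -0.17 -0.04]
```

Request:
arm_command(rows=[[0,0.03,0,0,0,0,1],[0,0,0,0,0,0,-0.3],[0,0,0,0,0,0,-0.3],[0,0,0,0,0,0,-0.3],[0,0,0,0,0,0,-0.3],[0,0,0,0,0,0,-0.3],[0,-0.2,0,0,0,0,-0.3],[0,-0.6,0,0,0,0,-0.3]])

```text
time: 43.25
position: [0.5022, -0.1452, 0.0684]
orientation: [0.005, -0.007, -0.706, 0.708]
wrist_force: [0.5, -0.9, -0.3]
grip_width: 0.0563
```

Request:
arm_command(rows=[[0,-1,0,0,0,0,-0.3],[0,-1,0,0,0,0,-0.3],[0,-1,0,0,0,0,-0.3],[0,-1,0,0,0,0,-0.3],[0,-1,0,0,0,0,-0.3],[0,-0.5,-0.4,0,0,0,-0.3],[0,0,-1,0,0,0,-0.3],[0,0,-1,0,0,0,-0.3]])

```text
time: 43.92
position: [0.5033, -0.0984, 0.1876]
orientation: [0.006, -0.01, -0.706, 0.708]
wrist_force: [0.4, -0.4, -0.7]
grip_width: 0.0566
```

Request:
arm_command(rows=[[0,0,-1,0,0,0,-0.3],[0,0,-1,0,0,0,-0.3],[0,0,-1,0,0,0,-0.3],[0,0,-1,0,0,0,-0.3],[0,0,-0.5,0,0,0,-0.3],[0,0,0,0,0,0,-0.3],[0,0,0,0,0,0,-0.3],[0,0,0,0,0,0,-0.3]])

```text
time: 44.58
position: [0.5055, -0.0027, 0.1907]
orientation: [0.003, -0.011, -0.706, 0.708]
wrist_force: [-0.3, -0.3, -0.2]
grip_width: 0.056
```

```bash
python3 go.py; python3 - <<'E'
from h import *
import pickle
f=grab('scene');pickle.dump(f,open('s14.pkl','wb'));save(f,'s14.png')
g=grab('side');pickle.dump(g,open('d14.pkl','wb'))
a=[cv2.resize(cv2.cvtColor(i['image'],cv2.COLOR_RGB2BGR)[y:y+100,x:x+140],(400,286),interpolation=cv2.INTER_CUBIC) for i,x,y in [(f,250,130),(g,230,190),(f,320,160),(g,200,110)]]
cv2.imwrite('pics/t14.png',np.vstack([np.hstack(a[:2]),np.hstack(a[2:])]))
E
```

```text
t 44.58 pos [ 0.5055 -0.0027  0.1907] jaw -91.1 down [ 0.011 -0.003 -1.   ] w 0.056 F [-0.3 -0.3 -0.2] j1,j6 [0.32 1.23]
```

View pics/t14.png

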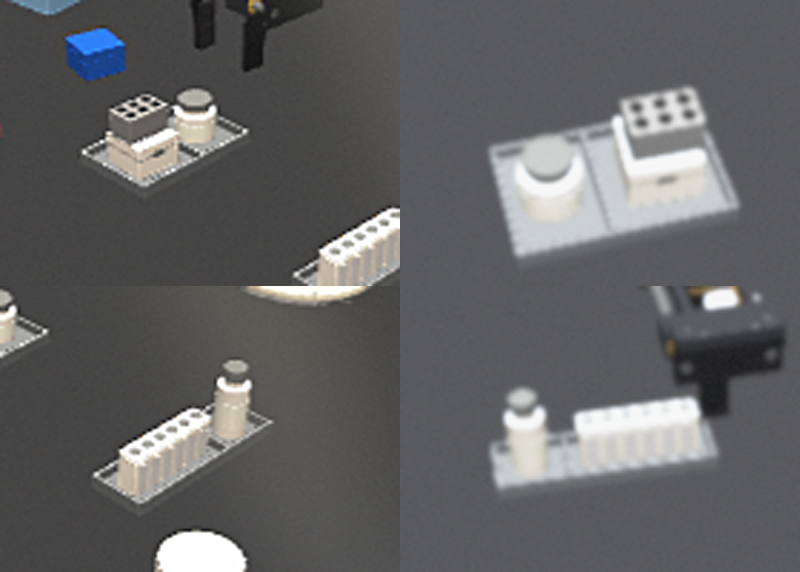

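View pics/s14.png

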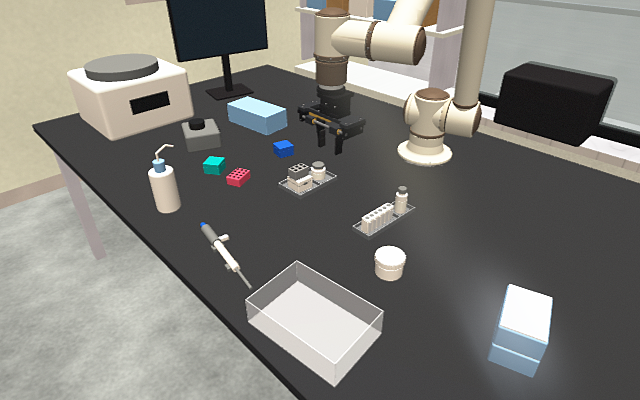

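Everything sits in place. In the side panels the block top is at (222–305,88–137), the squat cap at (150,157) and the tall cap at (121,114). I'll do a last numeric check against the trays.

```bash
python3 - <<'E'
from h import *
import pickle
g=pickle.load(open('d14.pkl','rb')); s=400/140
def P(pts,ox,oy,z): return np.mean([plane(g,(x+.5)/s-.5+ox,(y+.5)/s-.5+oy,z)[:2] for x,y in pts],axis=0)
def T(p,c,d): d=np.array(d);r=p-np.array(c);return np.round([r@d,r@np.array([-d[1],d[0]])],4)
sh=((.461,-.147),(-.9999,-.014)); lo=((.4455,.161),(-.9991,.0425))
b=P([(222,97),(298,88),(305,127),(231,137)],230,190,.076)
box=np.array([.499,-.146])
print('block',b,'-box',b-box,'box in tray',T(box,*sh))
print('squat',T(P([(150,157)],230,190,.054),*sh))
print('tall',T(P([(121,114)],200,110,.084),*lo))
print('cart',T(P([(177,129),(297,114),(300,129),(180,146)],200,110,.049),*lo))
g=pickle.load(open('d14.pkl','rb'));f0=pickle.load(open('side0.pkl','rb'))
d=np.abs(g['image'].astype(int)-f0['image']).sum(2)
print('jar diff',d[105:140,300:332].mean(),'rack diff',d[278:320,378:425].mean(), 'bg',d[300:340,150:250].mean())
E
```

```text
block [ 0.50217952 -0.14864482] -box [ 0.00317952 -0.00264482] box in tray [-0.038  -0.0005]
squat [0.0466 0.0034]
tall [0.0683 0.0022]
cart [-0.036   0.0011]
jar diff 264.38125 rack diff 6.9533941236068895 bg 5.99375
```

```bash
python3 - <<'E'
import pickle,numpy as np
a=pickle.load(open('s14.pkl','rb'))['image'].astype(int);b=pickle.load(open('scene0.pkl','rb'))['image'].astype(int)
d=np.abs(a-b).sum(2);print('jar',d[243:282,370:408].mean(),'rack',d[166:188,225:252].mean(),'bg',d[300:340,400:470].mean())
from cell import hand_in
print(hand_in())
E
```

```text
jar 6.090418353576248 rack 7.4646464646464645 bg 5.463571428571429
the job is handed in; nothing more can be done
None
```

Both kits are made up and the job was handed in at about 45 s of the 131 s allowed. The hand-in reports no verdict, so the figures below are my own last checks.

| Part | Where it ended up | Measured position |
|---|---|---|
| Cartridge | Long tray, long bay | (-36, +1) mm in the tray frame |
| Tall bottle | Long tray, small bay | (+68, +2) mm in the tray frame |
| Tip box (white) | Short tray, larger bay | (-38, -1) mm in the tray frame |
| Squat bottle | Short tray, smaller bay | (+47, +3) mm in the tray frame |
| Tube block | On the tip box | about 4 mm off centre (limit 15 mm) |

- **Bystanders:** the scene image at the jar and the rack was unchanged from the start, within image noise. The arm was clear of everything at hand-in.
- **Upright and flat:** I judged tilt by eye from the final pictures; everything looks level, but I did not measure the angles or heights.
- **Checks that disagreed:** the scene camera read about 4 mm (x) and 8 mm (y) off the side and wrist cameras. I went by the side and wrist cameras, which agreed with each other to about 2–3 mm for most parts. A side-camera comparison for the jar was useless because the gripper was in front of it, so I used the scene camera instead.

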